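# Fill a sample carrier and turn it level to the code scanner

## Robot

A 7-joint arm with a two-finger parallel gripper is mounted at the origin on a cart in front of the work surface, level with it; the furniture and walls round the work are solid. World frame = base frame: x ahead of the robot, y to its left, z up, the work surface at z = 0. Lengths are in m, angles in rad, forces in N, time in s.
With the tool pointing down it reaches from about 0.425 to 0.925 m from the base axis. Payload 6.8 kg.
Tool frame: the origin (TCP) lies on the centre line of the jaws, within the pads' length; the fingertips stand 19 mm ahead of it and the grasp point (between the pads) is the TCP; z points along the fingers, y is the line along which they close (so a half turn about z gives the same grasp; the last joint's range is limited). The gripper opens to 85 mm and grips with 20 to 120 N. Pads are 22 mm wide; open, the fingers measure 114 mm over their backs; the gripper's body (76 mm by 85 mm) begins 54 mm behind the grasp point. The pads swing forward as they close: fully open they stand 13 mm farther back than shut.
Start: joints at [-1.407, 0.477, 0.022, 1.555, -0.011, 1.109, -0.083], TCP at [0.181, 0.65, 0.25] pointing down, gripper open.
Joint ranges: [-2.96, 2.96], [-0.34, 2.1], [-1.41, 1.46], [0.24, 2.44], [-1.37, 4.51], [0.17, 1.92], [-2.96, 2.96]. Speed limits (rad/s): [2.39, 2.39, 3.14, 3.14, 3.14, 3.14, 3.14].

## Interface

Orientations are given as a rotation vector (axis times angle).
In Python, from bench import r gives the robot as it stands. The module is installed in compiled form; this text tells all that it offers.
- The arm moves only by the tool arm_command, never from a script. Its argument "rows" is a list of rows, each an object of numbers: "fingers": the opening, from -1 (shut) to 1 (fully open); "x", "y", "z": the shift along the tool's x, y, z in m; "ax", "ay", "az": the turn, a rotation vector about the tool's x, y, z in degrees. In form: [{"fingers": .., "x": .., "y": .., "z": .., "ax": .., "ay": .., "az": ..}, ...]. A call has 1 to 10 rows; each row shifts and turns the commanded pose from where the row before left it, along the tool's axes as they then stand; what a row does not reach is not made up. A row lasts 1/12 s, in which the tool goes at most 41.7 mm and 7.16 degrees, less where a joint would pass 70% of its speed; a pose out of reach is approached as far as the arm can. A call is refused whole if a number of a shift passes 0.0417 or a number of a turn 7.16, either way. A call with a gripper value outside its range is refused whole. The fingers move at their own pace and stop on an object; "grip_force" is the grip in N (left out, the last holds). Time passes only in rows, so rows that do not move let the fingers close. It gives the time, the measured TCP pose, the force, the opening and the grip force at its end, in the units of the state.
- r.get_obs(): the state, without advancing time (a new reading comes with each control period).
- r.grab_frame(name): name is "side" or "top"; returns a dict with "frame" (384x512x3 uint8, red, green, blue), "depth" (384x512 float32, m along the optical axis (not along the pixel's ray), 0 where there is no reading), "K" (3x3 intrinsics, pixels), "world_from_camera" (4x4, takes a point from camera to world coordinates). Camera axes: x right, y down, z forward; pixel columns grow to the right and rows downward; lengths in m; the calibration is good to about 2 mm. A picture is of the moment at which its call begins.
- r.hand_in(): hands the job in; it is judged then, once.
The state is a dict: "clock": time; "joints": joint angles; "qvel": joint speeds; "tau": joint torques, N m; "tcp_pos": TCP position; "orientation": TCP orientation; "contact_force": force on the tool from outside, world axes, zero at the start; "moment": the same for the moment, N m; "grip_width": finger opening in m; "gripper_force": force on a finger pad.
Only numpy, scipy, OpenCV 4.12 (cv2) and the standard library are available. Lean on these libraries where they do the work, as an engineer would, in place of code of your own. Each camera call takes 0.05 s, during which the arm holds its last target. There are 200 camera calls.

## Task

Put the two sample pots that stand on the desk, upright, into the two empty pockets of the carrier, so that its pockets are full in two rows of two. Then lift the carrier by the grip of its bail and, keeping it level so that the loose steel ball stays in the middle of its dish, turn it a quarter turn above its place so that its code label squarely faces the window of the scanner on the carton, about level with that window. Finish while holding it there, still and level; do not touch the scanner or its carton, and leave the label roll, the brown tape and the note block where they are.

Things in the scene. Friction and masses are not known exactly. Their poses are not given: they have to be found in the camera images.
- carrier: grey square carrier, 160 x 160 mm base plate, about 0.4 kg, standing on the desk; origin at the centre of its underside, z up. Code label plate (56 wide, 34 mm high) on its -x edge, round dish with a ball in the middle, four pockets at x = +-52, y = +-52 mm: the two at +y are full at the start, the two at -y empty. Full, it hangs in balance from its grip
- carrier_grip (a point): centre of the black grip of the carrier's bail: flat-sided bar 64 mm long along the carrier's x, 14 mm thick along its y, 18 mm high, straight above the carrier's centre, 78 mm above its underside; axes as the carrier. The bail (7 mm bar, 82 mm high, posts at x = +-72, y = 0) spans along x over the dish
- carrier_dish (a point): bottom of the dish at its middle, 5.5 mm above the carrier's underside; the dish is 94 mm wide inside and rises conically at 7 degrees to an upright edge, 16.5 mm above the underside
- carrier_label (a point): middle of the outer face of the code label (white paper with upright black bars), at x = -80 mm of the carrier, 19 mm above its underside; the label faces along the carrier's -x
- pocket_near_right (a point): floor centre of the empty pocket at the carrier's x = -52, y = -52 mm. Every pocket is a ring of 31.4 mm inner, 37.4 mm outer diameter, rim 21 mm and floor 4 mm above the carrier's underside
- pocket_far_right (a point): floor centre of the empty pocket at the carrier's x = +52, y = -52 mm
- pocket_near_left (a point): floor centre of the pocket at the carrier's x = -52, y = +52 mm; pot_a stands in it
- pocket_far_left (a point): floor centre of the pocket at the carrier's x = +52, y = +52 mm; pot_b stands in it
- ball_center (a point): centre of the loose steel ball, 20 mm in diameter, about 33 g, free to roll, at rest in the middle of the dish
- ball: the same steel ball (its origin turns with it; use ball_center)
- pot_c_center (a point): centre (half-way up) of a loose white sample pot with a grey screw cap: upright cylinder 28 mm in diameter (27 mm below the cap), 55 mm tall, the cap its top 14 mm, 35 g; it stands on the desk to the right of the carrier
- pot_c: the same pot; origin at the centre of its underside
- pot_d_center (a point): centre of the second loose pot on the desk, alike, farther from the robot; either pot may go into either empty pocket
- pot_d: the same pot; origin at the centre of its underside
- pot_a_center (a point): centre of a pot of the same kind, already in the near left pocket; it stays there
- pot_b_center (a point): centre of a pot of the same kind, already in the far left pocket; it stays there
- scanner: black pistol code scanner, 152 x 64 x 50 mm, lying on its side on the carton, fixed; origin under its middle
- scanner_window (a point): middle of the front of the scanner's head, where its window is, about 87 mm above the desk; the window looks along this frame's +y (toward the carrier), z up
- carton: white carton 120 x 150 x 62 mm under the scanner, fixed, at the carrier's +y side; origin at the centre of its underside
- roll: white roll of labels lying flat, 84 mm across, 38 mm high, on the desk behind the pots; bystander
- tape: roll of brown tape, 94 mm across, 48 mm high, on the desk near its front edge; bystander
- notes: yellow note block, 76 x 76 x 22 mm, on the desk behind the carrier; bystander
Not all that is in view belongs to the job. What is shaped like the pot_c but purple is not meant. What is shaped like the pot_d but purple is not meant.

How it is judged:
On the way, in this order (a step that is already met when the one before it is completed fails the run):
1. both loose pots stand in the empty pockets, let go, the carrier still on the desk (((horizontal distance between pot_c_center and pocket_near_right below 0.008 m and z of pot_c_center in the frame of carrier between 0.026 and 0.037 m and horizontal distance between pot_d_center and pocket_far_right below 0.008 m and z of pot_d_center in the frame of carrier between 0.026 and 0.037 m) or (horizontal distance between pot_c_center and pocket_far_right below 0.008 m and z of pot_c_center in the frame of carrier between 0.026 and 0.037 m and horizontal distance between pot_d_center and pocket_near_right below 0.008 m and z of pot_d_center in the frame of carrier between 0.026 and 0.037 m)) and horizontal distance between pot_a_center and pocket_near_left below 0.008 m and z of pot_a_center in the frame of carrier between 0.026 and 0.037 m and horizontal distance between pot_b_center and pocket_far_left below 0.008 m and z of pot_b_center in the frame of carrier between 0.026 and 0.037 m and contact force between the fingers and pot_c below 0.1 N and contact force between the fingers and pot_d below 0.1 N and height (world z) of carrier below 0.01 m and linear speed of each of pot_c, pot_d below 0.02 m/s), for 0.2 s.
2. the full carrier is lifted off the desk in the fingers (((horizontal distance between pot_c_center and pocket_near_right below 0.008 m and z of pot_c_center in the frame of carrier between 0.026 and 0.037 m and horizontal distance between pot_d_center and pocket_far_right below 0.008 m and z of pot_d_center in the frame of carrier between 0.026 and 0.037 m) or (horizontal distance between pot_c_center and pocket_far_right below 0.008 m and z of pot_c_center in the frame of carrier between 0.026 and 0.037 m and horizontal distance between pot_d_center and pocket_near_right below 0.008 m and z of pot_d_center in the frame of carrier between 0.026 and 0.037 m)) and horizontal distance between pot_a_center and pocket_near_left below 0.008 m and z of pot_a_center in the frame of carrier between 0.026 and 0.037 m and horizontal distance between pot_b_center and pocket_far_left below 0.008 m and z of pot_b_center in the frame of carrier between 0.026 and 0.037 m and height (world z) of carrier above 0.025 m and contact force between the fingers and carrier above 2 N), for 0.1 s.
At the end, for the whole second after the job is handed in: carrier held still in the fingers alone, 25 mm or more up, level within 4 deg, 4 pots seated, ball resting within 12 mm of the dish's middle; window within 45 mm of the line out of the label; label 40-170 mm before the window, within 60 mm sideways, 40 mm in height (all of step 2 and x of scanner_window in the frame of carrier below -0.12 m and y of scanner_window in the frame of carrier between -0.045 and 0.045 m and y of carrier_label in the frame of scanner_window between 0.04 and 0.17 m and x of carrier_label in the frame of scanner_window between -0.06 and 0.06 m and z of carrier_label in the frame of scanner_window between -0.04 and 0.04 m and horizontal distance between ball_center and carrier_dish below 0.012 m and z of ball_center in the frame of carrier below 0.025 m and contact force between the fingers and pot_c below 0.1 N and contact force between the fingers and pot_d below 0.1 N and angle between carrier's own z axis and vertical below 0.07 rad and linear speed of carrier below 0.02 m/s and angular speed of carrier below 0.1 rad/s and linear speed of ball below 0.03 m/s and contact force between carrier and carton below 0.1 N and contact force between carrier and scanner below 0.1 N); the arm keeps its last pose, push and grip.
It fails at once if the ball leaves the middle of the dish (more than 30 mm off) (horizontal distance between ball_center and carrier_dish above 0.03 m).
It fails at once if the carrier is tilted by more than 10 degrees (angle between carrier's own z axis and vertical above 0.175 rad).
It fails at once if the scanner or its carton is knocked (contact force between any of the arm, the fingers, carrier and scanner above 1.5 N or contact force between any of the arm, the fingers, carrier and carton above 1.5 N).
It fails at once if a bystander is moved by more than 20 mm (distance of any of roll, tape, notes from where it was at the start of the episode above 0.02 m).
It also fails if it takes over 61 s, if anything falls off the work surface, if the arm or the gripper's body presses on something with over 40 N, if the wrist force passes 120 N, or if a joint passes its speed limit or range.

## Working session

There is one attempt and no reset: what is moved stays moved. The work goes in short steps, Python scripts to look and compute and a tool call to move; the robot and the scene stay as the last step left them, time stands still between calls to the robot, and variables do not carry over. Pictures are saved under pics/ and viewed, at most 10 in all, crops included, and the job is handed in when it is done.

Besides the shell and the picture viewer there is one more tool, called after ">>>" in YAML: its name, and indented under it one key for each argument. arm_command: Moves the arm, as the interface text tells. Its arguments: {"type":"object","properties":{"rows":{"type":"array"},"grip_force":{"type":"number"}},"required":["rows"]}

```bash
mkdir -p pics
cat > h.py <<'E'
import numpy as np, cv2, pickle
from bench import r
from scipy.spatial.transform import Rotation as R
def snap(n,save=None):
    f=r.grab_frame(n)
    if save: cv2.imwrite('pics/'+save,f['frame'][:,:,::-1]); pickle.dump(f,open('pics/'+save+'.pkl','wb'))
    return f
def pt(f,u,v,d=None):
    K=f['K']
    if d is None: d=f['depth'][int(v),int(u)]
    p=np.linalg.inv(K)@[u,v,1]*d
    return (f['world_from_camera']@[*p,1])[:3]
def plane(f,u,v,z):
    T=f['world_from_camera']; d=T[:3,:3]@np.linalg.inv(f['K'])@[u,v,1]; o=T[:3,3]
    return o+d*(z-o[2])/d[2]
E
python3 - <<'E'
from h import *
o=r.get_obs(); print(o)
for n in('side','top'):
    f=snap(n,n+'1.png'); print(n,f['K'].tolist(),f['world_from_camera'].round(3).tolist())
a=cv2.imread('pics/top1.png');
cv2.imwrite('pics/top1b.png',cv2.resize(a,(800,600)))
b=cv2.imread('pics/side1.png');
cv2.imwrite('pics/side1b.png',cv2.resize(b,(800,600)))
E
```

```text
{'clock': 0.0, 'joints': array([-1.40708385,  0.4778305 ,  0.02230807,  1.5564375 , -0.01155547,
        1.10926202, -0.08309937]), 'qvel': array([ 0.00094858,  0.00010984,  0.00111419, -0.00169059,  0.00076118,
       -0.00061738,  0.00047842]), 'tau': array([-1.15136675e-05, -5.96422112e+01,  1.60758309e+00, -2.81201541e+01,
        1.23773224e-02,  9.23573185e-03,  1.35836976e-05]), 'tcp_pos': array([0.18105391, 0.64970155, 0.24931054]), 'orientation': array([-4.25584959e-01, -3.11245507e+00,  2.83162142e-03]), 'contact_force': array([ 0.24798906, -0.31189428,  0.34593974]), 'moment': array([ 0.02950924, -0.0060234 ,  0.01265311]), 'gripper_force': 0.0, 'grip_width': 0.08531043232640104}
side [[436.82152468808994, 0.0, 256.1455033271131], [0.0, 436.82152468808994, 182.93145452812706], [0.0, 0.0, 1.0]] [[0.944, -0.088, 0.317, 0.144], [-0.328, -0.317, 0.89, -1.187], [0.022, -0.944, -0.328, 0.541], [0.0, 0.0, 0.0, 1.0]]
top [[371.0135388048528, 0.0, 261.25731719759654], [0.0, 371.0135388048528, 187.1696418590021], [0.0, 0.0, 1.0]] [[0.011, -0.981, 0.192, 0.384], [-1.0, -0.007, 0.02, -0.017], [-0.018, -0.192, -0.981, 0.999], [0.0, 0.0, 0.0, 1.0]]
```

View pics/top1b.png

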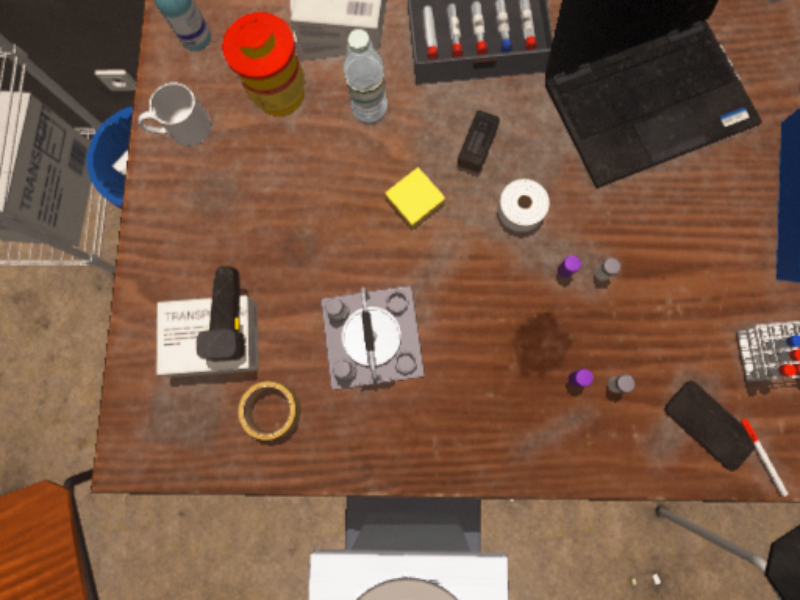

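View pics/side1b.png

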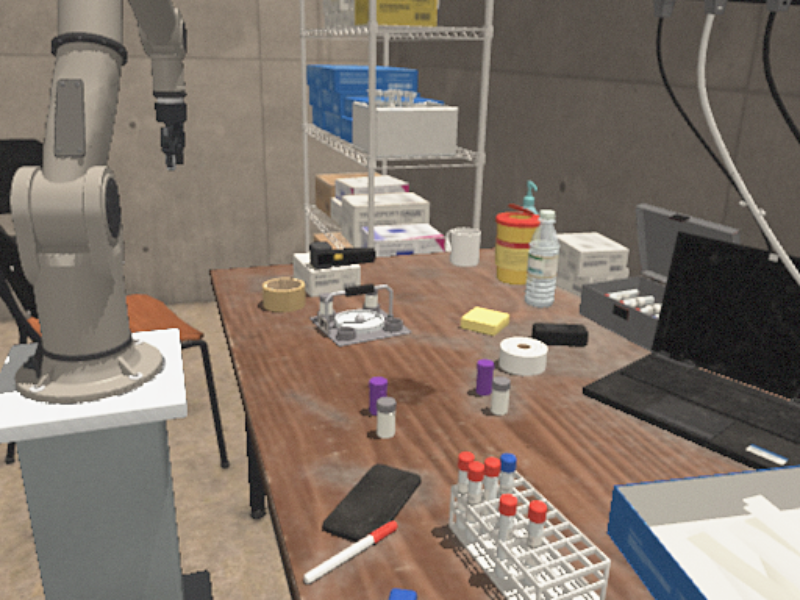

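The top view (800x600) shows the carrier at about (372,338), with the dark bar (368,330) as the bail grip. Grey pots are at (621,384) and (608,270), each beside a purple one. The scanner is at (225,320), the tape at (268,411) and the roll at (524,206). Enlarged crops come next.

Run:
```python
import cv2,numpy as np
a=cv2.imread('pics/top1.png'); b=cv2.imread('pics/side1.png')
# top crop carrier+carton: cols 90-290, rows 160-280 ; pots: cols 350-410
c=cv2.resize(a[165:265,95:295],None,fx=4,fy=4,interpolation=cv2.INTER_CUBIC)
d=cv2.resize(b[150:250,185:285],None,fx=2,fy=2)
cv2.imwrite('pics/topc.png',c)
c1=cv2.resize(a[155:255,355:405],None,fx=6,fy=6,interpolation=cv2.INTER_CUBIC)
c2=cv2.resize(b[225:285,230:330],None,fx=5,fy=5,interpolation=cv2.INTER_CUBIC)
c3=cv2.resize(b[150:225,185:285],None,fx=5,fy=5,interpolation=cv2.INTER_CUBIC)[:300]
m=np.zeros((600,800,3),np.uint8); m[:,:300]=c1; m[:300,300:]=c2; 
m[300:,300:]=c3
cv2.imwrite('pics/mix.png',m)
```

```text
(no output)
```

View pics/topc.png

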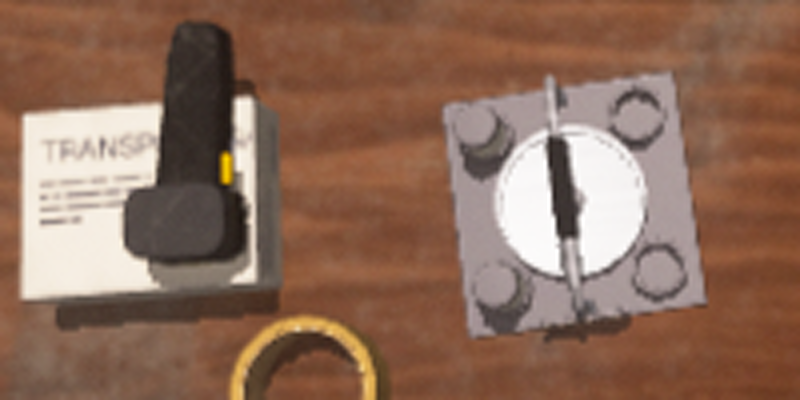

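View pics/mix.png

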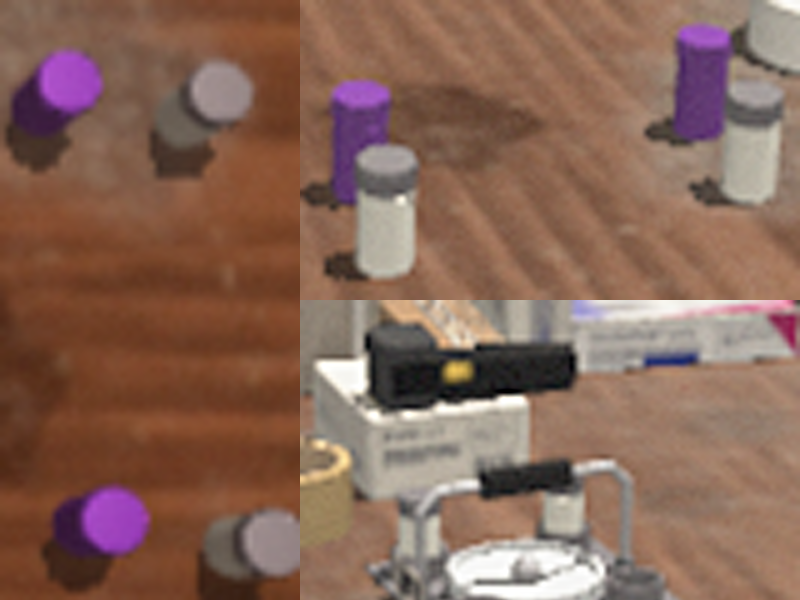

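Crop of the carrier: plate corners are at (443,105), (670,72), (707,303) and (470,337). The left pockets are full and the right ones, (638,115) and (660,270), are empty rings. The scanner head is at (183,220), facing right. Next step is computing positions from depth.

```bash
cat >> h.py <<'E'
def cloud(f):
    d=f['depth']; v,u=np.mgrid[:d.shape[0],:d.shape[1]]
    K=f['K']; p=np.stack([(u-K[0,2])/K[0,0]*d,(v-K[1,2])/K[1,1]*d,d],-1)
    T=f['world_from_camera']; p=p@T[:3,:3].T+T[:3,3]; p[d==0]=np.nan
    return p
def near(p,c,rad,zl,zh):
    q=p[(np.hypot(p[...,0]-c[0],p[...,1]-c[1])<rad)&(p[...,2]>zl)&(p[...,2]<zh)]
    return q
E
python3 - <<'E'
from h import *
T=pickle.load(open('pics/top1.png.pkl','rb'));S=pickle.load(open('pics/side1.png.pkl','rb'))
ct,cs=cloud(T),cloud(S)
s=lambda u,v:((u+.5)/4-.5+95,(v+.5)/4-.5+165)
P=[plane(T,*s(*c),.004) for c in [(443,105),(670,72),(707,303),(470,337)]]
c=np.mean(P,0);print('carrier',c.round(4))
for i in range(4):
    e=P[(i+1)%4]-P[i]; print(np.hypot(*e[:2]).round(4),np.degrees(np.arctan2(e[1],e[0])).round(1))
for n,C in(('top',ct),('side',cs)):
    g=near(C,c,.04,.06,.1)
    w=cv2.fitLine(g[:,:2].astype(np.float32),cv2.DIST_L2,0,.01,.01).ravel()
    print(n,'grip',len(g),g.min(0).round(4),g.max(0).round(4),'mid',((np.nanmin(g,0)+np.nanmax(g,0))/2).round(4),'yaw',np.degrees(np.arctan2(w[1],w[0])).round(1))
    print('  z pct',np.percentile(g[:,2],[5,50,95]).round(4))
m=lambda u,v:((u+.5)/6-.5+355,(v+.5)/6-.5+155)
for nm,px in(('near',m(275,545)),('far',m(221,92)),('purpN',m(115,521)),('purpF',m(70,82))):
    q=plane(T,*px,.055)
    print(nm,'top ray',q.round(4))
    for n,C in(('top',ct),('side',cs)):
        g=near(C,q,.02,.045,.075); b=near(C,q,.022,.015,.04)
        print('  ',n,len(g),'zmax',np.percentile(g[:,2],90).round(4),'cap mean',g.mean(0).round(4),'mid',((g.min(0)+g.max(0))/2).round(4), 'body y-range',b[:,1].min().round(4) if len(b) else 0,b[:,1].max().round(4) if len(b) else 0)
s0=plane(T,*s(243,222),.087);print('window ray',s0.round(4))
for n,C in(('top',ct),('side',cs)):
    for lo,hi in((.1,.125),(.07,.1)):
        g=near(C,s0+[0.04,.04,0],.12,lo,hi)
        print(n,lo,len(g),g.min(0).round(3),g.max(0).round(3))
        h=g[g[:,0]<s0[0]+.015]; 
        if len(h): print('   head y',np.percentile(h[:,1],[1,99]).round(4),'x',np.percentile(h[:,0],[1,99]).round(4))
g=near(ct,s0+[0.04,.04,0],.14,.055,.068); print('carton top',g.min(0).round(3),g.max(0).round(3))
r2=cv2.minAreaRect(near(ct,s0+[0.04,.04,0],.14,.095,.13)[:,:2].astype(np.float32));print(r2)
E
```

```text
carrier [0.5007 0.0652 0.004 ]
0.1569 -81.1
0.1587 -170.5
0.1588 98.7
0.1582 8.8
top grip 165 [0.4624 0.0545 0.0703] [0.5404 0.076  0.0896] mid [0.5014 0.0652 0.0799] yaw 8.9
  z pct [0.0794 0.086  0.0887]
side grip 127 [0.4629 0.0491 0.0719] [0.5395 0.0745 0.0912] mid [0.5012 0.0618 0.0816] yaw 8.1
  z pct [0.0732 0.0828 0.09  ]
near top ray [ 0.4227 -0.3479  0.055 ]
   top 113 zmax 0.0571 cap mean [ 0.4229 -0.3469  0.0543] mid [ 0.4227 -0.348   0.0526] body y-range -0.3495 -0.3339
   side 107 zmax 0.0575 cap mean [ 0.4242 -0.3517  0.0538] mid [ 0.4255 -0.3476  0.052 ] body y-range -0.3631 -0.3451
far top ray [ 0.6166 -0.3364  0.055 ]
   top 102 zmax 0.0566 cap mean [ 0.6148 -0.3355  0.0538] mid [ 0.615  -0.3363  0.0519] body y-range -0.3393 -0.3232
   side 92 zmax 0.0574 cap mean [ 0.6162 -0.3401  0.0536] mid [ 0.6177 -0.3373  0.0518] body y-range -0.351 -0.3311
purpN top ray [ 0.4319 -0.2821  0.055 ]
   top 109 zmax 0.057 cap mean [ 0.4313 -0.2812  0.0544] mid [ 0.432  -0.282   0.0524] body y-range -0.2781 -0.2691
   side 95 zmax 0.0574 cap mean [ 0.4328 -0.2859  0.0536] mid [ 0.4
[... 200 characters left out ...]
0.2585
   side 83 zmax 0.0575 cap mean [ 0.6208 -0.2755  0.0534] mid [ 0.6232 -0.272   0.0519] body y-range -0.2862 -0.2642
window ray [0.477 0.262 0.087]
top 0.1 471 [0.451 0.263 0.1  ] [0.497 0.328 0.116]
   head y [0.2656 0.3262] x [0.4526 0.4916]
top 0.07 775 [0.451 0.262 0.07 ] [0.601 0.317 0.1  ]
   head y [0.2627 0.3054] x [0.4514 0.4914]
side 0.1 113 [0.454 0.256 0.1  ] [0.541 0.332 0.118]
   head y [0.2632 0.3301] x [0.4538 0.4915]
side 0.07 377 [0.454 0.259 0.07 ] [0.607 0.318 0.1  ]
   head y [0.2618 0.3116] x [0.4544 0.4912]
carton top [0.428 0.258 0.055] [0.58  0.416 0.068]
((0.5253537893295288, 0.29969170689582825), (0.1477145552635193, 0.06326675415039062), 5.4578471183776855)
```

```bash
cat >> h.py <<'E'
import json
def plan(xyz,yaw,n,f,start=None,smooth=False,kind=None):
    """rows from the present pose (or start=(p,yaw)) to xyz with tool-y at world angle yaw deg, tool down"""
    o=r.get_obs()
    M=R.from_rotvec(o['orientation']).as_matrix()
    p0=o['tcp_pos'];y0=np.degrees(np.arctan2(M[1,1],M[0,1]))
    if start: p0,y0=np.array(start[0],float),start[1]
    else: print('now',p0.round(4),'yaw',y0.round(2),'tilt',np.degrees(np.arccos(-M[2,2])).round(2),'q',o['joints'].round(2),'t',o['clock'],'w',o['grip_width'])
    dy=(yaw-y0+180)%360-180
    p,y=np.array(p0,float),y0; rows=[]
    for i in range(1,n+1):
        s=i/n
        if smooth: s=s*s*(3-2*s)
        t=p0+(np.array(xyz)-p0)*s; ty=y0+dy*s
        a=np.radians(y); Y=np.array([np.cos(a),np.sin(a),0]);X=np.array([-Y[1],Y[0],0]); Z=np.array([0,0,-1.])
        # tool x = y x z
        X=np.cross(Y,Z)
        d=t-p; row=dict(fingers=f,x=round(float(d@X),4),y=round(float(d@Y),4),z=round(float(d@Z),4),az=round(float(-(ty-y)),2))
        row={k:v for k,v in row.items() if v!=0 or k=='fingers'}
        p=p+row.get('x',0)*X+row.get('y',0)*Y+row.get('z',0)*Z; y=y-row.get('az',0); rows.append(row)
    for i in range(0,n,10): print(json.dumps(rows[i:i+10]))
    return (p,y)
E
python3 - <<'E'
from h import *
e=plan((.6,.15,.25),8.8,18,0.3)
plan((.425,-.348,.13),8.8,15,0.3,start=e)
E
```

```text
now [0.1811 0.6498 0.2495] yaw 74.43 tilt 0.09 q [-1.41  0.48  0.02  1.56 -0.01  1.11 -0.08] t 0.1 w 0.08540995102191776
[{"fingers": 0.3, "x": -0.0299, "y": -0.0205, "az": 3.65}, {"fingers": 0.3, "x": -0.0311, "y": -0.0186, "z": -0.0001, "az": 3.64}, {"fingers": 0.3, "x": -0.0322, "y": -0.0165, "az": 3.65}, {"fingers": 0.3, "x": -0.0332, "y": -0.0145, "az": 3.64}, {"fingers": 0.3, "x": -0.0341, "y": -0.0123, "z": -0.0001, "az": 3.65}, {"fingers": 0.3, "x": -0.0348, "y": -0.0101, "az": 3.65}, {"fingers": 0.3, "x": -0.0353, "y": -0.0079, "az": 3.64}, {"fingers": 0.3, "x": -0.0358, "y": -0.0056, "az": 3.65}, {"fingers": 0.3, "x": -0.0361, "y": -0.0033, "z": -0.0001, "az": 3.64}, {"fingers": 0.3, "x": -0.0362, "y": -0.0011, "az": 3.65}]
[{"fingers": 0.3, "x": -0.0362, "y": 0.0013, "az": 3.65}, {"fingers": 0.3, "x": -0.0361, "y": 0.0035, "z": -0.0001, "az": 3.64}, {"fingers": 0.3, "x": -0.0357, "y": 0.0059, "az": 3.65}, {"fingers": 0.3, "x": -0.0353, "y": 0.0081, "az": 3.64}, {"fingers": 0.3, "x": -0.0348, "y": 0.0104, "z": -0.0001, "az": 3.65}, {"fingers": 0.3, "x": -0.034, "y": 0.0125,
[... 288 characters left out ...]
"z": 0.008}, {"fingers": 0.3, "x": -0.031, "y": -0.0166, "z": 0.008}, {"fingers": 0.3, "x": -0.031, "y": -0.0166, "z": 0.008}, {"fingers": 0.3, "x": -0.0311, "y": -0.0167, "z": 0.008}, {"fingers": 0.3, "x": -0.031, "y": -0.0166, "z": 0.008}, {"fingers": 0.3, "x": -0.031, "y": -0.0166, "z": 0.008}, {"fingers": 0.3, "x": -0.031, "y": -0.0166, "z": 0.008}, {"fingers": 0.3, "x": -0.0311, "y": -0.0166, "z": 0.008}]
[{"fingers": 0.3, "x": -0.031, "y": -0.0166, "z": 0.008}, {"fingers": 0.3, "x": -0.031, "y": -0.0166, "z": 0.008}, {"fingers": 0.3, "x": -0.031, "y": -0.0166, "z": 0.008}, {"fingers": 0.3, "x": -0.0311, "y": -0.0166, "z": 0.008}, {"fingers": 0.3, "x": -0.031, "y": -0.0166, "z": 0.008}]
```

>>> arm_command:
  rows:
    - {"fingers": 0.3, "x": -0.03, "y": -0.02, "az": 3.65}
    - {"fingers": 0.3, "x": -0.031, "y": -0.0185, "az": 3.65}
    - {"fingers": 0.3, "x": -0.032, "y": -0.0165, "az": 3.65}
    - {"fingers": 0.3, "x": -0.033, "y": -0.0145, "az": 3.65}
    - {"fingers": 0.3, "x": -0.034, "y": -0.012, "az": 3.65}
    - {"fingers": 0.3, "x": -0.035, "y": -0.01, "az": 3.65}
    - {"fingers": 0.3, "x": -0.035, "y": -0.008, "az": 3.65}
    - {"fingers": 0.3, "x": -0.036, "y": -0.0055, "az": 3.65}
    - {"fingers": 0.3, "x": -0.036, "y": -0.003, "az": 3.65}
    - {"fingers": 0.3, "x": -0.036, "y": -0.001, "az": 3.65}

```text
validation failed for argument at $.ro...
```

>>> arm_command:
  rows:
    - {"fingers": 0.3, "x": -0.036, "y": 0.001, "az": 3.65}
    - {"fingers": 0.3, "x": -0.036, "y": 0.0035, "az": 3.65}
    - {"fingers": 0.3, "x": -0.0355, "y": 0.006, "az": 3.65}
    - {"fingers": 0.3, "x": -0.035, "y": 0.008, "az": 3.65}
    - {"fingers": 0.3, "x": -0.035, "y": 0.0105, "az": 3.65}
    - {"fingers": 0.3, "x": -0.034, "y": 0.0125, "az": 3.65}
    - {"fingers": 0.3, "x": -0.033, "y": 0.0145, "az": 3.65}
    - {"fingers": 0.3, "x": -0.032, "y": 0.017, "az": 3.65}

```text
validation failed for argument at $.ro...
```

>>> arm_command:
  rows:
    - {"fingers": 0.3, "x": -0.03, "y": -0.02, "z": 0.0, "ax": 0.0, "ay": 0.0, "az": 3.65}

```text
clock: 0.18
tcp_pos: [0.1975, 0.627, 0.2492]
orientation: [-0.508, -3.095, -0.002]
contact_force: [-1.4, 0.4, 0.6]
grip_width: 0.0755
gripper_force: 0.0
```

>>> arm_command:
  rows:
    - {"fingers": 0.3, "x": -0.031, "y": -0.0185, "z": 0, "ax": 0, "ay": 0, "az": 3.65}
    - {"fingers": 0.3, "x": -0.032, "y": -0.0165, "z": 0, "ax": 0, "ay": 0, "az": 3.65}
    - {"fingers": 0.3, "x": -0.033, "y": -0.0145, "z": 0, "ax": 0, "ay": 0, "az": 3.65}
    - {"fingers": 0.3, "x": -0.034, "y": -0.012, "z": 0, "ax": 0, "ay": 0, "az": 3.65}
    - {"fingers": 0.3, "x": -0.035, "y": -0.01, "z": 0, "ax": 0, "ay": 0, "az": 3.65}
    - {"fingers": 0.3, "x": -0.035, "y": -0.008, "z": 0, "ax": 0, "ay": 0, "az": 3.65}
    - {"fingers": 0.3, "x": -0.036, "y": -0.0055, "z": 0, "ax": 0, "ay": 0, "az": 3.65}
    - {"fingers": 0.3, "x": -0.036, "y": -0.003, "z": 0, "ax": 0, "ay": 0, "az": 3.65}
    - {"fingers": 0.3, "x": -0.036, "y": -0.001, "z": 0, "ax": 0, "ay": 0, "az": 3.65}

```text
clock: 0.93
tcp_pos: [0.4146, 0.3724, 0.2501]
orientation: [-1.383, -2.82, 0.0]
contact_force: [-0.0, 0.4, -0.3]
grip_width: 0.0555
gripper_force: 0.0
```

```bash
sed -i 's/row={k:v for.*$/row={k:row.get(k,0) for k in ("fingers","x","y","z","ax","ay","az")}/; s/json.dumps(rows\[i:i+10\])/json.dumps(rows[i:i+10],separators=(",",":"))/' h.py
python3 - <<'E'
from h import *
e=plan((.6,.1,.25),8.8,10,0.3)
E
```

```text
now [0.4146 0.3724 0.2501] yaw 37.75 tilt 0.02 q [-1.05  0.29  0.26  1.85 -0.08  1.01 -0.1 ] t 0.9333 w 0.05550508675203207
[{"fingers":0.3,"x":-0.0329,"y":-0.002,"z":0.0,"ax":0,"ay":0,"az":2.89},{"fingers":0.3,"x":-0.0329,"y":-0.0004,"z":0.0,"ax":0,"ay":0,"az":2.9},{"fingers":0.3,"x":-0.033,"y":0.0013,"z":0.0,"ax":0,"ay":0,"az":2.89},{"fingers":0.3,"x":-0.0328,"y":0.003,"z":0.0001,"ax":0,"ay":0,"az":2.9},{"fingers":0.3,"x":-0.0326,"y":0.0046,"z":-0.0,"ax":0,"ay":0,"az":2.89},{"fingers":0.3,"x":-0.0323,"y":0.0063,"z":-0.0,"ax":0,"ay":0,"az":2.9},{"fingers":0.3,"x":-0.032,"y":0.0079,"z":0.0,"ax":0,"ay":0,"az":2.89},{"fingers":0.3,"x":-0.0316,"y":0.0095,"z":0.0,"ax":0,"ay":0,"az":2.9},{"fingers":0.3,"x":-0.031,"y":0.011,"z":0.0,"ax":0,"ay":0,"az":2.89},{"fingers":0.3,"x":-0.0304,"y":0.0127,"z":0.0,"ax":0,"ay":0,"az":2.9}]
```

>>> arm_command:
  rows:
    - {"fingers": 0.3, "x": -0.033, "y": -0.002, "z": 0, "ax": 0, "ay": 0, "az": 2.9}
    - {"fingers": 0.3, "x": -0.033, "y": 0, "z": 0, "ax": 0, "ay": 0, "az": 2.9}
    - {"fingers": 0.3, "x": -0.033, "y": 0.001, "z": 0, "ax": 0, "ay": 0, "az": 2.9}
    - {"fingers": 0.3, "x": -0.033, "y": 0.003, "z": 0, "ax": 0, "ay": 0, "az": 2.9}
    - {"fingers": 0.3, "x": -0.033, "y": 0.005, "z": 0, "ax": 0, "ay": 0, "az": 2.9}
    - {"fingers": 0.3, "x": -0.032, "y": 0.006, "z": 0, "ax": 0, "ay": 0, "az": 2.9}
    - {"fingers": 0.3, "x": -0.032, "y": 0.008, "z": 0, "ax": 0, "ay": 0, "az": 2.9}
    - {"fingers": 0.3, "x": -0.032, "y": 0.01, "z": 0, "ax": 0, "ay": 0, "az": 2.9}
    - {"fingers": 0.3, "x": -0.031, "y": 0.011, "z": 0, "ax": 0, "ay": 0, "az": 2.9}
    - {"fingers": 0.3, "x": -0.03, "y": 0.013, "z": 0, "ax": 0, "ay": 0, "az": 2.9}

```text
clock: 1.77
tcp_pos: [0.6017, 0.1007, 0.25]
orientation: [-2.044, -2.385, 0.001]
contact_force: [0.7, 1.0, 0.3]
grip_width: 0.0556
gripper_force: 0.0
```

Run:
```python
from h import *
e=plan((.425,-.348,.13),8.8,14,0.2)
```

```text
now [0.6017 0.1007 0.25  ] yaw 8.79 tilt 0.04 q [-0.63  0.4   0.48  1.74 -0.21  1.05  0.07] t 1.7667 w 0.05562252441163487
[{"fingers":0.2,"x":-0.0297,"y":-0.0174,"z":0.0086,"ax":0,"ay":0,"az":-0.0},{"fingers":0.2,"x":-0.0298,"y":-0.0173,"z":0.0085,"ax":0,"ay":0,"az":-0.0},{"fingers":0.2,"x":-0.0297,"y":-0.0174,"z":0.0086,"ax":0,"ay":0,"az":-0.0},{"fingers":0.2,"x":-0.0298,"y":-0.0174,"z":0.0086,"ax":0,"ay":0,"az":-0.0},{"fingers":0.2,"x":-0.0297,"y":-0.0174,"z":0.0086,"ax":0,"ay":0,"az":-0.01},{"fingers":0.2,"x":-0.0298,"y":-0.0173,"z":0.0085,"ax":0,"ay":0,"az":0.0},{"fingers":0.2,"x":-0.0297,"y":-0.0174,"z":0.0086,"ax":0,"ay":0,"az":0.0},{"fingers":0.2,"x":-0.0297,"y":-0.0174,"z":0.0086,"ax":0,"ay":0,"az":0.0},{"fingers":0.2,"x":-0.0298,"y":-0.0174,"z":0.0086,"ax":0,"ay":0,"az":0.0},{"fingers":0.2,"x":-0.0297,"y":-0.0173,"z":0.0085,"ax":0,"ay":0,"az":-0.0}]
[{"fingers":0.2,"x":-0.0298,"y":-0.0174,"z":0.0086,"ax":0,"ay":0,"az":-0.0},{"fingers":0.2,"x":-0.0297,"y":-0.0174,"z":0.0086,"ax":0,"ay":0,"az":-0.0},{"fingers":0.2,"x":-0.0297,"y":-0.0174,"z":0.0085,"ax":0,"ay":0,"az":-0.0},{"fingers":0.2,"x":-0.0298,"y":-0.0173,"z":0.0086,"ax":0,"ay":0,"az":-0.0}]
```

>>> arm_command:
  rows:
    - {"fingers": 0.3, "x": -0.03, "y": -0.0174, "z": 0.0086, "ax": 0, "ay": 0, "az": 0}
    - {"fingers": 0.3, "x": -0.03, "y": -0.0174, "z": 0.0086, "ax": 0, "ay": 0, "az": 0}
    - {"fingers": 0.3, "x": -0.03, "y": -0.0174, "z": 0.0086, "ax": 0, "ay": 0, "az": 0}
    - {"fingers": 0.3, "x": -0.03, "y": -0.0174, "z": 0.0086, "ax": 0, "ay": 0, "az": 0}
    - {"fingers": 0.3, "x": -0.03, "y": -0.0174, "z": 0.0086, "ax": 0, "ay": 0, "az": 0}
    - {"fingers": 0.3, "x": -0.03, "y": -0.0174, "z": 0.0086, "ax": 0, "ay": 0, "az": 0}
    - {"fingers": 0.3, "x": -0.03, "y": -0.0174, "z": 0.0086, "ax": 0, "ay": 0, "az": 0}
    - {"fingers": 0.3, "x": -0.03, "y": -0.0174, "z": 0.0086, "ax": 0, "ay": 0, "az": 0}
    - {"fingers": 0.3, "x": -0.03, "y": -0.0174, "z": 0.0086, "ax": 0, "ay": 0, "az": 0}
    - {"fingers": 0.3, "x": -0.03, "y": -0.0174, "z": 0.0086, "ax": 0, "ay": 0, "az": 0}

```text
clock: 2.6
tcp_pos: [0.475, -0.2223, 0.1638]
orientation: [-2.041, -2.388, -0.0]
contact_force: [1.1, 0.3, -0.2]
grip_width: 0.0556
gripper_force: 0.0
```

>>> arm_command:
  rows:
    - {"fingers": 0.3, "x": -0.03, "y": -0.0174, "z": 0.0086, "ax": 0, "ay": 0, "az": 0}
    - {"fingers": 0.3, "x": -0.03, "y": -0.0174, "z": 0.0086, "ax": 0, "ay": 0, "az": 0}
    - {"fingers": 0.3, "x": -0.029, "y": -0.0174, "z": 0.0086, "ax": 0, "ay": 0, "az": 0}
    - {"fingers": 0.3, "x": -0.027, "y": -0.0174, "z": 0.0086, "ax": 0, "ay": 0, "az": 0}
    - {"fingers": 0.3, "x": 0, "y": 0, "z": 0, "ax": 0, "ay": 0, "az": 0}
    - {"fingers": 0.3, "x": 0, "y": 0, "z": 0, "ax": 0, "ay": 0, "az": 0}

```text
clock: 3.1
tcp_pos: [0.4233, -0.3483, 0.1293]
orientation: [-2.047, -2.382, 0.002]
contact_force: [-0.3, 1.2, -1.2]
grip_width: 0.0554
gripper_force: 0.0
```

Run:
```python
from h import *
S=snap('side','s2.png');T=snap('top','t2.png');ct=cloud(T);cs=cloud(S)
print(near(cs,(.424,-.348),.022,.035,.065).mean(0))
e=plan((.4245,-.349,.042),8.8,8,0.3)
b=cv2.imread('pics/s2.png'); u=cv2.resize(b[200:290,200:300],None,fx=6,fy=6,interpolation=cv2.INTER_CUBIC); cv2.imwrite('pics/s2c.png',u)
```

```text
[ 0.42398463 -0.35282499  0.04972789]
now [ 0.4256 -0.3457  0.1297] yaw 8.96 tilt 0.05 q [ 0.16  0.46  0.52  1.99 -0.33  0.77  1.03] t 3.2 w 0.055227798395239114
[{"fingers":0.3,"x":-0.0004,"y":-0.0002,"z":0.011,"ax":0,"ay":0,"az":0.02},{"fingers":0.3,"x":-0.0004,"y":-0.0002,"z":0.0109,"ax":0,"ay":0,"az":0.02},{"fingers":0.3,"x":-0.0003,"y":-0.0002,"z":0.011,"ax":0,"ay":0,"az":0.02},{"fingers":0.3,"x":-0.0004,"y":-0.0002,"z":0.0109,"ax":0,"ay":0,"az":0.02},{"fingers":0.3,"x":-0.0004,"y":-0.0002,"z":0.011,"ax":0,"ay":0,"az":0.02},{"fingers":0.3,"x":-0.0004,"y":-0.0002,"z":0.011,"ax":0,"ay":0,"az":0.02},{"fingers":0.3,"x":-0.0004,"y":-0.0002,"z":0.0109,"ax":0,"ay":0,"az":0.02},{"fingers":0.3,"x":-0.0004,"y":-0.0002,"z":0.011,"ax":0,"ay":0,"az":0.02}]
```

View pics/s2c.png

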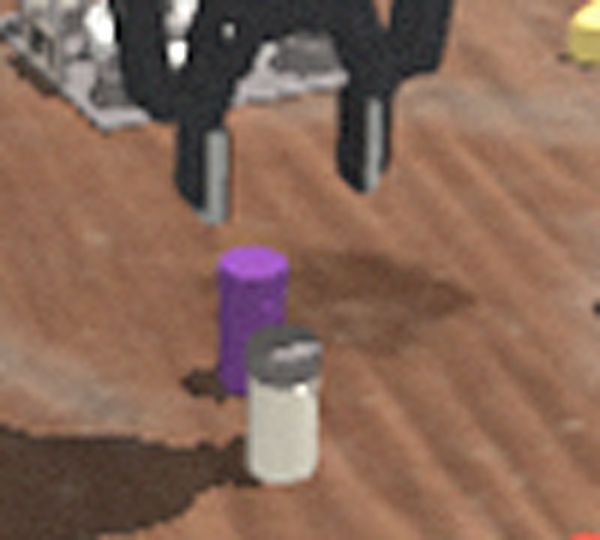

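The crop shows the open fingers above and behind the grey-capped pot, the pot at (283,400) and the purple one clear behind it. The next move goes down and grips.

>>> arm_command:
  rows:
    - {"fingers": 0.3, "x": -0.001, "y": -0.001, "z": 0.011, "ax": 0, "ay": 0, "az": 0}
    - {"fingers": 0.3, "x": -0.001, "y": -0.001, "z": 0.011, "ax": 0, "ay": 0, "az": 0}
    - {"fingers": 0.3, "x": 0, "y": 0, "z": 0.011, "ax": 0, "ay": 0, "az": 0}
    - {"fingers": 0.3, "x": 0, "y": 0, "z": 0.011, "ax": 0, "ay": 0, "az": 0}
    - {"fingers": 0.3, "x": 0, "y": 0, "z": 0.011, "ax": 0, "ay": 0, "az": 0}
    - {"fingers": 0.3, "x": 0, "y": 0, "z": 0.011, "ax": 0, "ay": 0, "az": 0}
    - {"fingers": 0.3, "x": 0, "y": 0, "z": 0.011, "ax": 0, "ay": 0, "az": 0}
    - {"fingers": 0.3, "x": 0, "y": 0, "z": 0.009, "ax": 0, "ay": 0, "az": 0}
    - {"fingers": 0.3, "x": 0, "y": 0, "z": 0, "ax": 0, "ay": 0, "az": 0}
    - {"fingers": 0.3, "x": 0, "y": 0, "z": 0, "ax": 0, "ay": 0, "az": 0}
  grip_force: 25

```text
clock: 4.03
tcp_pos: [0.4232, -0.3488, 0.0433]
orientation: [-2.041, -2.386, 0.0]
contact_force: [0.4, -0.3, 0.3]
grip_width: 0.0557
gripper_force: 0.0
```

>>> arm_command:
  rows:
    - {"fingers": -1, "x": 0, "y": 0, "z": 0, "ax": 0, "ay": 0, "az": 0}
    - {"fingers": -1, "x": 0, "y": 0, "z": 0, "ax": 0, "ay": 0, "az": 0}
    - {"fingers": -1, "x": 0, "y": 0, "z": 0, "ax": 0, "ay": 0, "az": 0}
    - {"fingers": -1, "x": 0, "y": 0, "z": 0, "ax": 0, "ay": 0, "az": 0}
    - {"fingers": -1, "x": 0, "y": 0, "z": 0, "ax": 0, "ay": 0, "az": 0}
    - {"fingers": -1, "x": 0, "y": 0, "z": 0, "ax": 0, "ay": 0, "az": 0}
    - {"fingers": -1, "x": 0, "y": 0, "z": -0.01, "ax": 0, "ay": 0, "az": 0}
    - {"fingers": -1, "x": 0, "y": 0, "z": -0.02, "ax": 0, "ay": 0, "az": 0}
    - {"fingers": -1, "x": 0, "y": 0, "z": -0.03, "ax": 0, "ay": 0, "az": 0}
    - {"fingers": -1, "x": 0, "y": 0, "z": -0.03, "ax": 0, "ay": 0, "az": 0}

```text
clock: 4.87
tcp_pos: [0.4225, -0.3483, 0.1347]
orientation: [-2.041, -2.385, 0.001]
contact_force: [-0.1, 0.0, -0.2]
grip_width: 0.0274
gripper_force: 24.7
```

Run:
```python
from h import *
# carrier pockets
c=np.array([.501,.0648]); a=np.radians(8.8); Rm=np.array([[np.cos(a),-np.sin(a)],[np.sin(a),np.cos(a)]])
for p in((-.052,-.052),(.052,-.052)): print(p,c+Rm@p)
S=snap('side','s3.png'); cs=cloud(S)
q=c+Rm@[-.052,-.052]
plan((q[0],q[1],.17),8.8,12,-1)
b=cv2.imread('pics/s3.png'); cv2.imwrite('pics/s3c.png',cv2.resize(b[150:250,180:310],None,fx=5,fy=5,interpolation=cv2.INTER_CUBIC))
# ring rims by top depth from the first picture
T=pickle.load(open('pics/top1.png.pkl','rb'));ct=cloud(T)
for p in((-.052,-.052),(.052,-.052)):
    q=c+Rm@p; g=near(ct,q,.026,.014,.03); (x,y),rad=cv2.minEnclosingCircle(g[:,:2].astype(np.float32)); print(len(g),x,y,rad,g[:,2].mean())
```

```text
(-0.052, -0.052) [0.45756739 0.00545686]
(0.052, -0.052) [0.56034314 0.02136739]
now [ 0.4251 -0.3509  0.1404] yaw 8.85 tilt 0.36 q [ 0.16  0.45  0.53  1.98 -0.32  0.78  1.03] t 4.9167 w 0.027044837130046046
[{"fingers":-1,"x":0.0289,"y":0.0072,"z":-0.0025,"ax":0,"ay":0,"az":0.0},{"fingers":-1,"x":0.029,"y":0.0073,"z":-0.0024,"ax":0,"ay":0,"az":0.01},{"fingers":-1,"x":0.0289,"y":0.0072,"z":-0.0025,"ax":0,"ay":0,"az":0.0},{"fingers":-1,"x":0.0289,"y":0.0073,"z":-0.0025,"ax":0,"ay":0,"az":0.01},{"fingers":-1,"x":0.0289,"y":0.0072,"z":-0.0025,"ax":0,"ay":0,"az":0.0},{"fingers":-1,"x":0.029,"y":0.0072,"z":-0.0024,"ax":0,"ay":0,"az":0.01},{"fingers":-1,"x":0.0289,"y":0.0073,"z":-0.0025,"ax":0,"ay":0,"az":-0.0},{"fingers":-1,"x":0.0289,"y":0.0072,"z":-0.0025,"ax":0,"ay":0,"az":0.0},{"fingers":-1,"x":0.0289,"y":0.0072,"z":-0.0024,"ax":0,"ay":0,"az":0.01},{"fingers":-1,"x":0.029,"y":0.0072,"z":-0.0025,"ax":0,"ay":0,"az":0.0}]
[{"fingers":-1,"x":0.0289,"y":0.0073,"z":-0.0025,"ax":0,"ay":0,"az":0.01},{"fingers":-1,"x":0.0289,"y":0.0072,"z":-0.0024,"ax":0,"ay":0,"az":0.0}]
53 0.4594731032848358 0.008626909926533699 0.022400524467229843 0.020007553376454965
52 0.5565392971038818 0.02381274476647377 0.02130759134888649 0.019616206264483547
```

View pics/s3c.png

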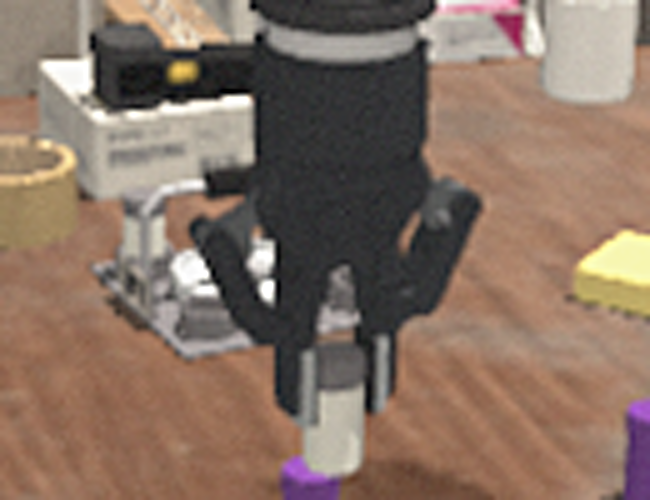

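The pot is held upright between the fingers, its bottom at (330,465) in the crop. The next move takes it over the near-right pocket.

>>> arm_command:
  rows:
    - {"fingers": -1, "x": 0.015, "y": 0.004, "z": 0, "ax": 0, "ay": 0, "az": 0}
    - {"fingers": -1, "x": 0.029, "y": 0.0075, "z": 0, "ax": 0, "ay": 0, "az": 0}
    - {"fingers": -1, "x": 0.029, "y": 0.0075, "z": 0, "ax": 0, "ay": 0, "az": 0}
    - {"fingers": -1, "x": 0.029, "y": 0.0075, "z": 0, "ax": 0, "ay": 0, "az": 0}
    - {"fingers": -1, "x": 0.029, "y": 0.0075, "z": 0, "ax": 0, "ay": 0, "az": 0}
    - {"fingers": -1, "x": 0.029, "y": 0.0075, "z": 0, "ax": 0, "ay": 0, "az": 0}
    - {"fingers": -1, "x": 0.029, "y": 0.0075, "z": 0, "ax": 0, "ay": 0, "az": 0}
    - {"fingers": -1, "x": 0.029, "y": 0.0075, "z": 0, "ax": 0, "ay": 0, "az": 0}
    - {"fingers": -1, "x": 0.029, "y": 0.0075, "z": 0.005, "ax": 0, "ay": 0, "az": 0}
    - {"fingers": -1, "x": 0.029, "y": 0.0075, "z": 0.01, "ax": 0, "ay": 0, "az": 0}

```text
clock: 5.75
tcp_pos: [0.4519, -0.0637, 0.1199]
orientation: [2.041, 2.386, 0.003]
contact_force: [0.0, -0.1, -1.0]
grip_width: 0.0271
gripper_force: 24.7
```

>>> arm_command:
  rows:
    - {"fingers": -1, "x": 0.029, "y": 0.0075, "z": 0.01, "ax": 0, "ay": 0, "az": 0}
    - {"fingers": -1, "x": 0.029, "y": 0.0075, "z": 0.01, "ax": 0, "ay": 0, "az": 0}
    - {"fingers": -1, "x": 0.013, "y": 0.003, "z": 0.01, "ax": 0, "ay": 0, "az": 0}
    - {"fingers": -1, "x": 0, "y": 0, "z": 0, "ax": 0, "ay": 0, "az": 0}
    - {"fingers": -1, "x": 0, "y": 0, "z": 0, "ax": 0, "ay": 0, "az": 0}
    - {"fingers": -1, "x": 0, "y": 0, "z": 0, "ax": 0, "ay": 0, "az": 0}

```text
clock: 6.25
tcp_pos: [0.458, 0.0064, 0.0892]
orientation: [2.044, 2.385, -0.001]
contact_force: [-0.7, -0.5, -0.6]
grip_width: 0.0265
gripper_force: 24.7
```

Run:
```python
from h import *
for i in range(3):
    S=snap('side','s4.png'); o=r.get_obs(); print(o['clock'],o['tcp_pos'].round(4),o['qvel'].round(3))
T=snap('top','t4.png')
a=cv2.imread('pics/t4.png'); b=cv2.imread('pics/s4.png')
m=np.zeros((600,800,3),np.uint8)
m[:,:400]=cv2.resize(a[170:270,200:267],(400,600),interpolation=cv2.INTER_CUBIC)
m[:,400:]=cv2.resize(b[150:225,205:255],(400,600),interpolation=cv2.INTER_CUBIC)
cv2.imwrite('pics/m4.png',m)
# refined pocket centres from the corner + grip fits
s=lambda u,v:((u+.5)/4-.5+95,(v+.5)/4-.5+165)
T=pickle.load(open('pics/top1.png.pkl','rb'))
print(plane(T,*s(638,115),.021),plane(T,*s(660,270),.021))
```

```text
6.3 [0.4582 0.0061 0.0893] [ 0.005 -0.003 -0.001 -0.001 -0.005 -0.002 -0.002]
6.35 [0.4583 0.0062 0.0894] [ 0.     0.    -0.005 -0.001 -0.002 -0.002 -0.001]
6.4 [0.4583 0.0063 0.0894] [-0.002 -0.    -0.005  0.001 -0.001 -0.    -0.002]
[0.55789218 0.02110044 0.021     ] [0.45473725 0.00512936 0.021     ]
```

View pics/m4.png

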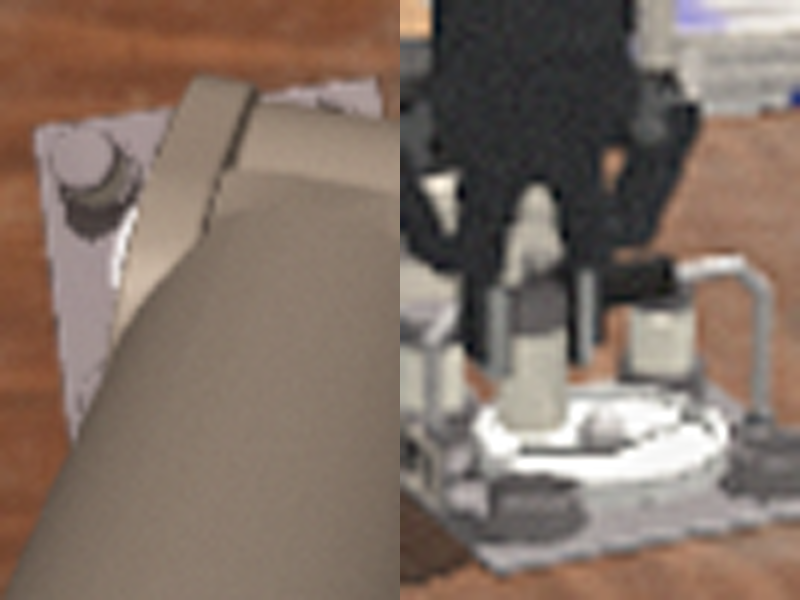

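Right half, side view: the pot bottom is at about (535,422) and the pocket ring below it spans 487–587, centred near (537,500). In the camera's sideways direction they line up. I'll check the line of sight numerically.

Run:
```python
from h import *
S=pickle.load(open('pics/s4.png.pkl','rb'));S1=pickle.load(open('pics/side1.png.pkl','rb'));T1=pickle.load(open('pics/top1.png.pkl','rb'))
def proj(f,p):
    q=np.linalg.inv(f['world_from_camera'])@[*p,1]; q=f['K']@q[:3]; return q[:2]/q[2]
big=lambda p:((p-[205,150]+.5)*8+[400,0]-.5).round(0)
a=np.radians(8.8);
for p in((.4576,.0055),(.4547,.0051),(.4562,.0053)):
    ring=[big(proj(S,(p[0]+.0187*np.cos(t),p[1]+.0187*np.sin(t),.021))) for t in np.linspace(0,2*np.pi,73)]
    ring=np.array(ring); print(p,'c',big(proj(S,(*p,.021))),'u',ring[:,0].min(),ring[:,0].max(),'v',ring[:,1].min(),ring[:,1].max())
print('pot bottom c',big(proj(S,(.4583,.0063,.0894-.0433))))
# depth-based pot position now, and ring rim clouds
cs=cloud(S); g=near(cs,(.458,.006),.02,.05,.068); print('held pot body mean',g.mean(0),'min/max x',g[:,0].min(),g[:,0].max())
for nm,f in(('S1',S1),('T1',T1)):
    C=cloud(f)
    for q in((.4565,.0055),(.5590,.0213)):
        g=near(C,q,.024,.0175,.024); (c,s_,an)=cv2.minAreaRect(g[:,:2].astype(np.float32))
        print(nm,len(g),'mid',((g.min(0)+g.max(0))/2).round(4),'mean',g.mean(0).round(4),'ext',(g.max(0)-g.min(0)).round(4))
```

```text
(0.4576, 0.0055) c [531. 492.] u 482.0 581.0 v 474.0 512.0
(0.4547, 0.0051) c [524. 494.] u 475.0 574.0 v 475.0 513.0
(0.4562, 0.0053) c [528. 493.] u 479.0 577.0 v 474.0 512.0
pot bottom c [532. 430.]
held pot body mean [ 0.4569933  -0.0015087   0.05958879] min/max x 0.44584081294606553 0.4698823435399001
S1 41 mid [0.4591 0.0076 0.0209] mean [0.4598 0.0071 0.021 ] ext [0.033  0.0401 0.0062]
S1 45 mid [0.561  0.0223 0.0207] mean [0.5606 0.0234 0.0208] ext [0.0401 0.0424 0.0063]
T1 46 mid [0.4565 0.0055 0.0207] mean [0.4569 0.0058 0.0205] ext [0.0344 0.0343 0.0057]
T1 42 mid [0.5591 0.0215 0.0202] mean [0.5583 0.0208 0.0203] ext [0.0336 0.0324 0.0054]
```

>>> arm_command:
  rows:
    - {"fingers": -1, "x": 0, "y": 0, "z": 0.007, "ax": 0, "ay": 0, "az": 0}
    - {"fingers": -1, "x": 0, "y": 0, "z": 0.007, "ax": 0, "ay": 0, "az": 0}
    - {"fingers": -1, "x": 0, "y": 0, "z": 0.006, "ax": 0, "ay": 0, "az": 0}
    - {"fingers": -1, "x": 0, "y": 0, "z": 0, "ax": 0, "ay": 0, "az": 0}
    - {"fingers": -1, "x": 0, "y": 0, "z": 0.002, "ax": 0, "ay": 0, "az": 0}
    - {"fingers": -1, "x": 0, "y": 0, "z": 0.002, "ax": 0, "ay": 0, "az": 0}
    - {"fingers": -1, "x": 0, "y": 0, "z": 0.002, "ax": 0, "ay": 0, "az": 0}
    - {"fingers": -1, "x": 0, "y": 0, "z": 0, "ax": 0, "ay": 0, "az": 0}

```text
clock: 7.12
tcp_pos: [0.4582, 0.0077, 0.0627]
orientation: [2.042, 2.387, -0.0]
contact_force: [0.1, -0.1, -1.5]
grip_width: 0.0272
gripper_force: 24.7
```

Run:
```python
from h import *
S=snap('side','s5.png'); o=r.get_obs(); print(o['tcp_pos'],o['contact_force'],o['moment'])
b=cv2.imread('pics/s5.png'); cv2.imwrite('pics/s5c.png',cv2.resize(b[175:225,205:272],(800,600),interpolation=cv2.INTER_CUBIC))
```

```text
[0.45818298 0.00767573 0.06279362] [ 0.18153297 -1.29147297 -0.76731421] [-0.23566654 -0.0560814  -0.01899785]
```

View pics/s5c.png

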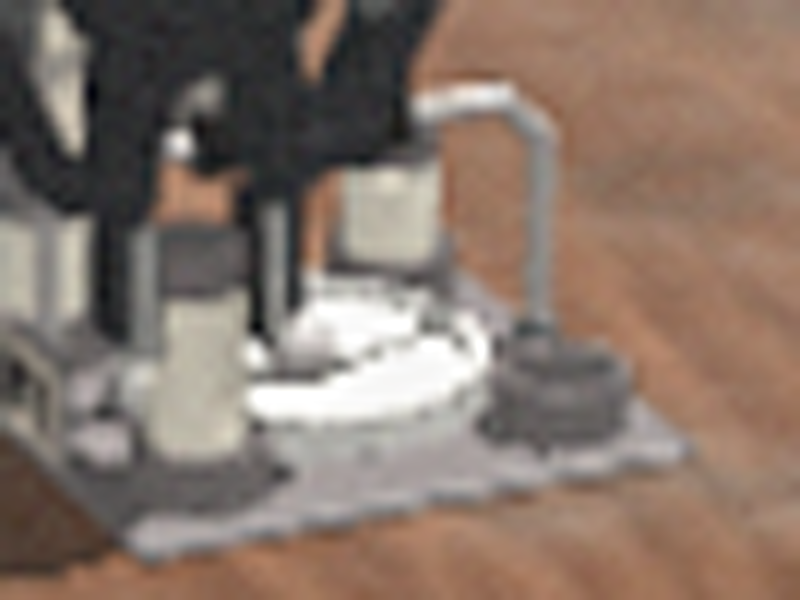

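The pot bottom, centred at u=202, sits centred in the ring spanning about u=115–290. The push down continues slowly.

>>> arm_command:
  rows:
    - {"fingers": -1, "x": 0, "y": 0, "z": 0.002, "ax": 0, "ay": 0, "az": 0}
    - {"fingers": -1, "x": 0, "y": 0, "z": 0.002, "ax": 0, "ay": 0, "az": 0}
    - {"fingers": -1, "x": 0, "y": 0, "z": 0.001, "ax": 0, "ay": 0, "az": 0}
    - {"fingers": -1, "x": 0, "y": 0, "z": 0, "ax": 0, "ay": 0, "az": 0}

```text
clock: 7.5
tcp_pos: [0.4583, 0.0077, 0.0578]
orientation: [2.042, 2.387, 0.0]
contact_force: [0.6, -0.6, -1.0]
grip_width: 0.0269
gripper_force: 24.7
```

Run:
```python
from h import *
for i in range(3):
    r.grab_frame('side');o=r.get_obs(); print(o['tcp_pos'].round(4),o['contact_force'].round(2),o['moment'].round(3),o['grip_width'])
```

```text
[0.4582 0.0078 0.0578] [ 0.36 -1.04 -2.06] [-0.372 -0.168  0.003] 0.026949594271878926
[0.4582 0.0078 0.0578] [ 0.08 -2.17 -0.76] [-0.377 -0.227 -0.007] 0.02742604259346548
[0.4581 0.0078 0.0578] [ 1.38 -1.9  -0.95] [-0.466 -0.172  0.015] 0.027410606773832134
```

>>> arm_command:
  rows:
    - {"fingers": -1, "x": -0.0015, "y": 0, "z": 0.002, "ax": 0, "ay": 0, "az": 0}
    - {"fingers": -1, "x": 0, "y": 0, "z": 0.002, "ax": 0, "ay": 0, "az": 0}
    - {"fingers": -1, "x": 0, "y": 0, "z": 0.002, "ax": 0, "ay": 0, "az": 0}
    - {"fingers": -1, "x": 0, "y": 0, "z": 0.002, "ax": 0, "ay": 0, "az": 0}
    - {"fingers": -1, "x": 0, "y": 0, "z": 0.001, "ax": 0, "ay": 0, "az": 0}
    - {"fingers": -1, "x": 0, "y": 0, "z": 0, "ax": 0, "ay": 0, "az": 0}

```text
clock: 8.15
tcp_pos: [0.4582, 0.0064, 0.0486]
orientation: [-2.041, -2.387, 0.001]
contact_force: [0.1, 0.1, 0.4]
grip_width: 0.027
gripper_force: 24.8
```

Run:
```python
from h import *
for i in range(3):
    S=snap('side','s6.png');o=r.get_obs(); print(o['tcp_pos'].round(4),o['contact_force'].round(2),o['moment'].round(3))
C=cloud(S)
print('cap z',np.percentile(near(C,(.459,.005),.02,.03,.07)[:,2],[90,98]))
print('pot b cap',near(C,(.5447,.1243),.02,.03,.08)[:,2].max())
```

```text
[0.4583 0.0065 0.0488] [ 0.17 -0.23 -0.42] [ 0.001 -0.056 -0.049]
[0.4583 0.0064 0.0488] [ 0.31 -0.37 -0.45] [-0.02   0.015 -0.024]
[0.4584 0.0064 0.0489] [ 0.71 -0.09  0.03] [-0.016 -0.001  0.018]
cap z [0.06342658 0.0690713 ]
pot b cap 0.059737963833455254
```

>>> arm_command:
  rows:
    - {"fingers": -1, "x": 0, "y": 0, "z": 0.001, "ax": 0, "ay": 0, "az": 0}
    - {"fingers": 0.2, "x": 0, "y": 0, "z": 0, "ax": 0, "ay": 0, "az": 0}
    - {"fingers": 0.2, "x": 0, "y": 0, "z": 0, "ax": 0, "ay": 0, "az": 0}
    - {"fingers": 0.2, "x": 0, "y": 0, "z": 0, "ax": 0, "ay": 0, "az": 0}
    - {"fingers": 0.2, "x": 0, "y": 0, "z": -0.008, "ax": 0, "ay": 0, "az": 0}
    - {"fingers": 0.2, "x": 0, "y": 0, "z": -0.015, "ax": 0, "ay": 0, "az": 0}
    - {"fingers": 0.2, "x": 0, "y": 0, "z": -0.025, "ax": 0, "ay": 0, "az": 0}
    - {"fingers": 0.2, "x": 0, "y": 0, "z": -0.03, "ax": 0, "ay": 0, "az": 0}
    - {"fingers": 0.3, "x": 0, "y": 0, "z": -0.02, "ax": 0, "ay": 0, "az": 0}

```text
clock: 9.05
tcp_pos: [0.4587, 0.006, 0.1482]
orientation: [2.042, 2.386, 0.001]
contact_force: [-0.6, -0.1, -0.2]
grip_width: 0.0555
gripper_force: 0.0
```

Run:
```python
from h import *
r.grab_frame('side')
e=plan((.617,-.3365,.13),8.8,12,0.3)
```

```text
now [0.4607 0.0061 0.1509] yaw 8.86 tilt 0.36 q [-0.6   0.28  0.53  2.18 -0.22  0.72  0.23] t 9.1 w 0.05535973846511078
[{"fingers":0.3,"x":-0.0302,"y":0.0085,"z":0.0017,"ax":0,"ay":0,"az":0.0},{"fingers":0.3,"x":-0.0302,"y":0.0085,"z":0.0018,"ax":0,"ay":0,"az":0.01},{"fingers":0.3,"x":-0.0302,"y":0.0084,"z":0.0017,"ax":0,"ay":0,"az":0.0},{"fingers":0.3,"x":-0.0303,"y":0.0085,"z":0.0018,"ax":0,"ay":0,"az":0.01},{"fingers":0.3,"x":-0.0302,"y":0.0085,"z":0.0017,"ax":0,"ay":0,"az":0.0},{"fingers":0.3,"x":-0.0302,"y":0.0085,"z":0.0017,"ax":0,"ay":0,"az":0.01},{"fingers":0.3,"x":-0.0302,"y":0.0085,"z":0.0018,"ax":0,"ay":0,"az":0.0},{"fingers":0.3,"x":-0.0302,"y":0.0085,"z":0.0017,"ax":0,"ay":0,"az":0.01},{"fingers":0.3,"x":-0.0302,"y":0.0085,"z":0.0018,"ax":0,"ay":0,"az":0.0},{"fingers":0.3,"x":-0.0302,"y":0.0085,"z":0.0017,"ax":0,"ay":0,"az":0.01}]
[{"fingers":0.3,"x":-0.0302,"y":0.0085,"z":0.0017,"ax":0,"ay":0,"az":0.0},{"fingers":0.3,"x":-0.0303,"y":0.0085,"z":0.0018,"ax":0,"ay":0,"az":0.01}]
```

>>> arm_command:
  rows:
    - {"fingers": 0.3, "x": -0.015, "y": 0.004, "z": 0.002, "ax": 0, "ay": 0, "az": 0}
    - {"fingers": 0.3, "x": -0.03, "y": 0.0086, "z": 0.002, "ax": 0, "ay": 0, "az": 0}
    - {"fingers": 0.3, "x": -0.03, "y": 0.0086, "z": 0.002, "ax": 0, "ay": 0, "az": 0}
    - {"fingers": 0.3, "x": -0.03, "y": 0.0086, "z": 0.002, "ax": 0, "ay": 0, "az": 0}
    - {"fingers": 0.3, "x": -0.03, "y": 0.0086, "z": 0.002, "ax": 0, "ay": 0, "az": 0}
    - {"fingers": 0.3, "x": -0.03, "y": 0.0086, "z": 0.002, "ax": 0, "ay": 0, "az": 0}
    - {"fingers": 0.3, "x": -0.03, "y": 0.0086, "z": 0.002, "ax": 0, "ay": 0, "az": 0}
    - {"fingers": 0.3, "x": -0.03, "y": 0.0086, "z": 0.002, "ax": 0, "ay": 0, "az": 0}
    - {"fingers": 0.3, "x": -0.03, "y": 0.0086, "z": 0.002, "ax": 0, "ay": 0, "az": 0}
    - {"fingers": 0.3, "x": -0.03, "y": 0.0086, "z": 0.002, "ax": 0, "ay": 0, "az": 0}

```text
clock: 9.93
tcp_pos: [0.5833, -0.2639, 0.126]
orientation: [-2.042, -2.387, 0.0]
contact_force: [0.7, 0.1, -0.8]
grip_width: 0.0556
gripper_force: 0.0
```

>>> arm_command:
  rows:
    - {"fingers": 0.3, "x": -0.03, "y": 0.0086, "z": 0.002, "ax": 0, "ay": 0, "az": 0}
    - {"fingers": 0.3, "x": -0.03, "y": 0.0086, "z": 0, "ax": 0, "ay": 0, "az": 0}
    - {"fingers": 0.3, "x": -0.017, "y": 0.0065, "z": 0, "ax": 0, "ay": 0, "az": 0}
    - {"fingers": 0.3, "x": 0, "y": 0, "z": 0, "ax": 0, "ay": 0, "az": 0}
    - {"fingers": 0.3, "x": 0, "y": 0, "z": 0, "ax": 0, "ay": 0, "az": 0}

```text
clock: 10.35
tcp_pos: [0.6179, -0.336, 0.1237]
orientation: [-2.044, -2.386, 0.001]
contact_force: [0.4, 0.7, 0.4]
grip_width: 0.0557
gripper_force: 0.0
```

Run:
```python
from h import *
S=snap('side','s7.png'); C=cloud(S)
print('pot c in pocket: cap z',np.percentile(near(C,(.459,.005),.02,.03,.09)[:,2],[90,98]), 'others',[np.percentile(near(C,q,.02,.03,.09)[:,2],[90,98]) for q in((.4423,.109),(.545,.125))])
g=near(C,(.617,-.3365),.022,.045,.065);print('pot d',((g.min(0)+g.max(0))/2).round(4))
plan((.617,-.3365,.0433),8.8,8,0.3)
```

```text
pot c in pocket: cap z [0.06132674 0.06205416] others [array([0.06129085, 0.06271318]), array([0.05372297, 0.05890783])]
pot d [ 0.6176 -0.3382  0.0518]
now [ 0.618  -0.3345  0.1236] yaw 8.92 tilt 0.06 q [ 0.09  0.7   0.49  1.61 -0.38  0.94  0.86] t 10.4 w 0.05546689109052074
[{"fingers":0.3,"x":-0.0002,"y":-0.0002,"z":0.01,"ax":0,"ay":0,"az":0.01},{"fingers":0.3,"x":-0.0003,"y":-0.0001,"z":0.0101,"ax":0,"ay":0,"az":0.02},{"fingers":0.3,"x":-0.0002,"y":-0.0002,"z":0.01,"ax":0,"ay":0,"az":0.01},{"fingers":0.3,"x":-0.0002,"y":-0.0001,"z":0.0101,"ax":0,"ay":0,"az":0.02},{"fingers":0.3,"x":-0.0002,"y":-0.0002,"z":0.01,"ax":0,"ay":0,"az":0.01},{"fingers":0.3,"x":-0.0003,"y":-0.0002,"z":0.01,"ax":0,"ay":0,"az":0.02},{"fingers":0.3,"x":-0.0002,"y":-0.0001,"z":0.0101,"ax":0,"ay":0,"az":0.01},{"fingers":0.3,"x":-0.0002,"y":-0.0002,"z":0.01,"ax":0,"ay":0,"az":0.02}]
```

Pot c is seated, with its cap height equal to the others. Next I grip pot d.

>>> arm_command:
  rows:
    - {"fingers": 0.3, "x": -0.001, "y": 0, "z": 0.01, "ax": 0, "ay": 0, "az": 0}
    - {"fingers": 0.3, "x": -0.001, "y": 0, "z": 0.01, "ax": 0, "ay": 0, "az": 0}
    - {"fingers": 0.3, "x": 0, "y": 0, "z": 0.01, "ax": 0, "ay": 0, "az": 0}
    - {"fingers": 0.3, "x": 0, "y": 0, "z": 0.01, "ax": 0, "ay": 0, "az": 0}
    - {"fingers": 0.3, "x": 0, "y": 0, "z": 0.01, "ax": 0, "ay": 0, "az": 0}
    - {"fingers": 0.3, "x": 0, "y": 0, "z": 0.01, "ax": 0, "ay": 0, "az": 0}
    - {"fingers": 0.3, "x": 0, "y": 0, "z": 0.01, "ax": 0, "ay": 0, "az": 0}
    - {"fingers": 0.3, "x": 0, "y": 0, "z": 0.01, "ax": 0, "ay": 0, "az": 0}
    - {"fingers": 0.3, "x": 0, "y": 0, "z": 0, "ax": 0, "ay": 0, "az": 0}
    - {"fingers": 0.3, "x": 0, "y": 0, "z": 0, "ax": 0, "ay": 0, "az": 0}

```text
clock: 11.23
tcp_pos: [0.6183, -0.3368, 0.043]
orientation: [-2.041, -2.387, 0.001]
contact_force: [-0.2, 0.3, 0.7]
grip_width: 0.0557
gripper_force: 0.0
```

>>> arm_command:
  rows:
    - {"fingers": -1, "x": 0, "y": 0, "z": 0, "ax": 0, "ay": 0, "az": 0}
    - {"fingers": -1, "x": 0, "y": 0, "z": 0, "ax": 0, "ay": 0, "az": 0}
    - {"fingers": -1, "x": 0, "y": 0, "z": 0, "ax": 0, "ay": 0, "az": 0}
    - {"fingers": -1, "x": 0, "y": 0, "z": 0, "ax": 0, "ay": 0, "az": 0}
    - {"fingers": -1, "x": 0, "y": 0, "z": 0, "ax": 0, "ay": 0, "az": 0}
    - {"fingers": -1, "x": 0, "y": 0, "z": 0, "ax": 0, "ay": 0, "az": 0}
    - {"fingers": -1, "x": 0, "y": 0, "z": -0.01, "ax": 0, "ay": 0, "az": 0}
    - {"fingers": -1, "x": 0, "y": 0, "z": -0.03, "ax": 0, "ay": 0, "az": 0}
    - {"fingers": -1, "x": 0, "y": 0, "z": -0.04, "ax": 0, "ay": 0, "az": 0}
    - {"fingers": -1, "x": 0, "y": 0, "z": -0.02, "ax": 0, "ay": 0, "az": 0}

```text
clock: 12.07
tcp_pos: [0.6197, -0.3379, 0.1482]
orientation: [2.04, 2.384, 0.001]
contact_force: [0.3, -1.1, 0.8]
grip_width: 0.027
gripper_force: 24.7
```

Run:
```python
from h import *
for i in range(4): r.grab_frame('side')
plan((.5611,.0223,.13),8.8,13,-1)
```

```text
now [ 0.6188 -0.3367  0.1446] yaw 8.94 tilt 0.05 q [ 0.08  0.67  0.5   1.59 -0.37  0.97  0.86] t 12.2667 w 0.02708387117224349
[{"fingers":-1,"x":0.028,"y":-0.0001,"z":0.0011,"ax":0,"ay":0,"az":0.01},{"fingers":-1,"x":0.0279,"y":-0.0001,"z":0.0011,"ax":0,"ay":0,"az":0.01},{"fingers":-1,"x":0.028,"y":-0.0001,"z":0.0012,"ax":0,"ay":0,"az":0.01},{"fingers":-1,"x":0.028,"y":-0.0001,"z":0.0011,"ax":0,"ay":0,"az":0.01},{"fingers":-1,"x":0.0279,"y":-0.0001,"z":0.0011,"ax":0,"ay":0,"az":0.01},{"fingers":-1,"x":0.028,"y":-0.0001,"z":0.0011,"ax":0,"ay":0,"az":0.01},{"fingers":-1,"x":0.028,"y":-0.0002,"z":0.0012,"ax":0,"ay":0,"az":0.01},{"fingers":-1,"x":0.028,"y":-0.0001,"z":0.0011,"ax":0,"ay":0,"az":0.02},{"fingers":-1,"x":0.0279,"y":-0.0001,"z":0.0011,"ax":0,"ay":0,"az":0.01},{"fingers":-1,"x":0.028,"y":-0.0002,"z":0.0011,"ax":0,"ay":0,"az":0.01}]
[{"fingers":-1,"x":0.028,"y":-0.0001,"z":0.0011,"ax":0,"ay":0,"az":0.01},{"fingers":-1,"x":0.0279,"y":-0.0002,"z":0.0012,"ax":0,"ay":0,"az":0.01},{"fingers":-1,"x":0.028,"y":-0.0001,"z":0.0011,"ax":0,"ay":0,"az":0.01}]
```

>>> arm_command:
  rows:
    - {"fingers": -1, "x": 0.015, "y": 0, "z": 0, "ax": 0, "ay": 0, "az": 0}
    - {"fingers": -1, "x": 0.03, "y": 0, "z": 0, "ax": 0, "ay": 0, "az": 0}
    - {"fingers": -1, "x": 0.03, "y": 0, "z": 0, "ax": 0, "ay": 0, "az": 0}
    - {"fingers": -1, "x": 0.03, "y": 0, "z": 0, "ax": 0, "ay": 0, "az": 0}
    - {"fingers": -1, "x": 0.03, "y": 0, "z": 0, "ax": 0, "ay": 0, "az": 0}
    - {"fingers": -1, "x": 0.03, "y": 0, "z": 0, "ax": 0, "ay": 0, "az": 0}
    - {"fingers": -1, "x": 0.03, "y": 0, "z": 0, "ax": 0, "ay": 0, "az": 0}
    - {"fingers": -1, "x": 0.03, "y": 0, "z": 0.005, "ax": 0, "ay": 0, "az": 0}
    - {"fingers": -1, "x": 0.03, "y": -0.001, "z": 0.01, "ax": 0, "ay": 0, "az": 0}
    - {"fingers": -1, "x": 0.03, "y": -0.001, "z": 0.01, "ax": 0, "ay": 0, "az": 0}

```text
clock: 13.1
tcp_pos: [0.5707, -0.0529, 0.1175]
orientation: [-2.039, -2.387, 0.002]
contact_force: [-0.2, 0.0, -0.2]
grip_width: 0.0272
gripper_force: 24.7
```

>>> arm_command:
  rows:
    - {"fingers": -1, "x": 0.03, "y": 0, "z": 0.01, "ax": 0, "ay": 0, "az": 0}
    - {"fingers": -1, "x": 0.03, "y": 0, "z": 0.01, "ax": 0, "ay": 0, "az": 0}
    - {"fingers": -1, "x": 0.0185, "y": 0, "z": 0.01, "ax": 0, "ay": 0, "az": 0}
    - {"fingers": -1, "x": 0, "y": 0, "z": 0, "ax": 0, "ay": 0, "az": 0}
    - {"fingers": -1, "x": 0, "y": 0, "z": 0, "ax": 0, "ay": 0, "az": 0}
    - {"fingers": -1, "x": 0, "y": 0, "z": 0, "ax": 0, "ay": 0, "az": 0}
    - {"fingers": -1, "x": 0, "y": 0, "z": 0, "ax": 0, "ay": 0, "az": 0}

```text
clock: 13.68
tcp_pos: [0.5601, 0.0207, 0.0889]
orientation: [2.044, 2.386, -0.001]
contact_force: [0.3, 0.2, 0.1]
grip_width: 0.0268
gripper_force: 24.7
```

Run:
```python
from h import *
S=snap('side','s8.png')
plan((.5611,.0223,.072),8.8,3,-1)
b=cv2.imread('pics/s8.png'); cv2.imwrite('pics/s8c.png',cv2.resize(b[160:220,215:285],(700,600),interpolation=cv2.INTER_CUBIC))
def proj(f,p):
    q=np.linalg.inv(f['world_from_camera'])@[*p,1]; q=f['K']@q[:3]; return q[:2]/q[2]
o=r.get_obs()['tcp_pos']
big=lambda p:((p-[215,160]+.5)*10-.5).round(0)
print(big(proj(S,o-[0,0,.043])),big(proj(S,(.5611,.0223,.021))))
```

```text
now [0.5603 0.0206 0.0891] yaw 8.81 tilt 0.03 q [-0.51  0.54  0.47  1.98 -0.37  0.7   0.35] t 13.7333 w 0.026823771044653087
[{"fingers":-1,"x":0.0005,"y":0.0003,"z":0.0057,"ax":0,"ay":0,"az":0.0},{"fingers":-1,"x":0.0006,"y":0.0004,"z":0.0057,"ax":0,"ay":0,"az":0.01},{"fingers":-1,"x":0.0005,"y":0.0003,"z":0.0057,"ax":0,"ay":0,"az":-0.0}]
[370. 388.] [369. 460.]
```

View pics/s8c.png

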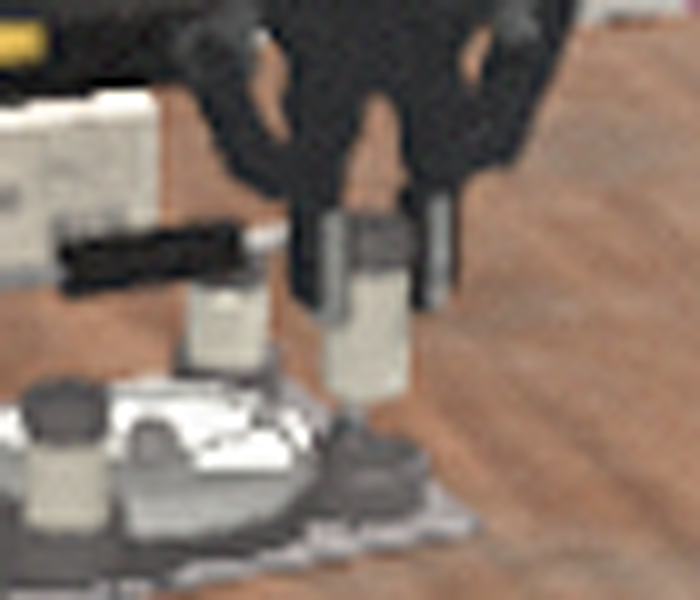

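The held pot's bottom is at u≈367 and the far-right ring is centred at u≈370, so they are aligned. Pot c is seated at (65,470). I go down.

>>> arm_command:
  rows:
    - {"fingers": -1, "x": 0.0008, "y": 0.0005, "z": 0.007, "ax": 0, "ay": 0, "az": 0}
    - {"fingers": -1, "x": 0.0007, "y": 0.0005, "z": 0.007, "ax": 0, "ay": 0, "az": 0}
    - {"fingers": -1, "x": 0, "y": 0, "z": 0.006, "ax": 0, "ay": 0, "az": 0}
    - {"fingers": -1, "x": 0, "y": 0, "z": 0, "ax": 0, "ay": 0, "az": 0}
    - {"fingers": -1, "x": 0, "y": 0, "z": 0.002, "ax": 0, "ay": 0, "az": 0}
    - {"fingers": -1, "x": 0, "y": 0, "z": 0.002, "ax": 0, "ay": 0, "az": 0}
    - {"fingers": -1, "x": 0, "y": 0, "z": 0.002, "ax": 0, "ay": 0, "az": 0}
    - {"fingers": -1, "x": 0, "y": 0, "z": 0.002, "ax": 0, "ay": 0, "az": 0}
    - {"fingers": -1, "x": 0, "y": 0, "z": 0, "ax": 0, "ay": 0, "az": 0}

```text
clock: 14.48
tcp_pos: [0.5611, 0.0234, 0.0607]
orientation: [2.042, 2.387, -0.0]
contact_force: [-0.3, 0.2, -0.2]
grip_width: 0.0273
gripper_force: 24.7
```

Run:
```python
from h import *
for i in range(3):
    r.grab_frame('side');o=r.get_obs(); print(o['tcp_pos'].round(4),o['contact_force'].round(2),o['moment'].round(3))
```

```text
[0.5612 0.0235 0.0608] [ 0.39  0.39 -0.23] [-0.03  -0.052  0.08 ]
[0.5612 0.0235 0.0609] [ 0.52 -0.01  0.41] [-0.109 -0.023 -0.065]
[0.5612 0.0235 0.061 ] [-0.36  1.23 -0.08] [-0.088 -0.079  0.01 ]
```

>>> arm_command:
  rows:
    - {"fingers": -1, "x": -0.001, "y": 0, "z": 0.002, "ax": 0, "ay": 0, "az": 0}
    - {"fingers": -1, "x": 0, "y": 0, "z": 0.002, "ax": 0, "ay": 0, "az": 0}
    - {"fingers": -1, "x": 0, "y": 0, "z": 0.002, "ax": 0, "ay": 0, "az": 0}
    - {"fingers": -1, "x": 0, "y": 0, "z": 0.002, "ax": 0, "ay": 0, "az": 0}
    - {"fingers": -1, "x": 0, "y": 0, "z": 0.002, "ax": 0, "ay": 0, "az": 0}
    - {"fingers": -1, "x": 0, "y": 0, "z": 0.002, "ax": 0, "ay": 0, "az": 0}
    - {"fingers": -1, "x": 0, "y": 0, "z": 0, "ax": 0, "ay": 0, "az": 0}

```text
clock: 15.22
tcp_pos: [0.5612, 0.0225, 0.0487]
orientation: [-2.042, -2.387, 0.0]
contact_force: [0.4, 0.4, -0.1]
grip_width: 0.0267
gripper_force: 24.8
```

Run:
```python
from h import *
for i in range(2):
    r.grab_frame('side');o=r.get_obs(); print(o['tcp_pos'].round(4),o['contact_force'].round(2),o['moment'].round(3))
```

```text
[0.5612 0.0225 0.0488] [ 0.15 -0.3   0.35] [-0.002 -0.044  0.017]
[0.5612 0.0225 0.0488] [ 0.36 -0.7   0.39] [-0.004 -0.025  0.009]
```

>>> arm_command:
  rows:
    - {"fingers": -1, "x": 0, "y": 0, "z": 0.001, "ax": 0, "ay": 0, "az": 0}
    - {"fingers": 0.2, "x": 0, "y": 0, "z": 0, "ax": 0, "ay": 0, "az": 0}
    - {"fingers": 0.2, "x": 0, "y": 0, "z": 0, "ax": 0, "ay": 0, "az": 0}
    - {"fingers": 0.2, "x": 0, "y": 0, "z": 0, "ax": 0, "ay": 0, "az": 0}
    - {"fingers": 0.2, "x": 0, "y": 0, "z": -0.008, "ax": 0, "ay": 0, "az": 0}
    - {"fingers": 0.2, "x": 0, "y": 0, "z": -0.015, "ax": 0, "ay": 0, "az": 0}
    - {"fingers": 0.2, "x": 0, "y": 0, "z": -0.025, "ax": 0, "ay": 0, "az": 0}
    - {"fingers": 0.2, "x": 0, "y": 0, "z": -0.035, "ax": 0, "ay": 0, "az": 0}
    - {"fingers": 0.3, "x": 0, "y": 0, "z": -0.03, "ax": 0, "ay": 0, "az": 0}
    - {"fingers": 0.3, "x": 0, "y": 0, "z": 0, "ax": 0, "ay": 0, "az": 0}

```text
clock: 16.15
tcp_pos: [0.5647, 0.0221, 0.1669]
orientation: [2.039, 2.382, 0.012]
contact_force: [0.0, 0.1, -0.4]
grip_width: 0.0556
gripper_force: 0.0
```

Run:
```python
from h import *
for i in range(3):S=snap('side')
C=cloud(S); print([np.percentile(near(C,q,.02,.03,.09)[:,2],[90,98]) for q in((.459,.005),(.5611,.02),(.545,.125))])
plan((.5017,.0658,.16),98.8,14,.3)
```

```text
[array([0.06137047, 0.06241106]), array([0.06104285, 0.06225636]), array([0.05416281, 0.05672954])]
now [0.561  0.0228 0.1611] yaw 8.94 tilt 0.04 q [-0.57  0.44  0.54  1.94 -0.3   0.84  0.28] t 16.3 w 0.055778147069080894
[{"fingers":0.3,"x":0.0037,"y":-0.0037,"z":0.0001,"ax":0,"ay":0,"az":-6.42},{"fingers":0.3,"x":0.0041,"y":-0.0033,"z":0.0001,"ax":0,"ay":0,"az":-6.42},{"fingers":0.3,"x":0.0044,"y":-0.0028,"z":0.0,"ax":0,"ay":0,"az":-6.41},{"fingers":0.3,"x":0.0047,"y":-0.0023,"z":0.0001,"ax":0,"ay":0,"az":-6.42},{"fingers":0.3,"x":0.005,"y":-0.0017,"z":0.0001,"ax":0,"ay":0,"az":-6.42},{"fingers":0.3,"x":0.0051,"y":-0.0012,"z":0.0001,"ax":0,"ay":0,"az":-6.42},{"fingers":0.3,"x":0.0052,"y":-0.0006,"z":0.0001,"ax":0,"ay":0,"az":-6.42},{"fingers":0.3,"x":0.0052,"y":-0.0,"z":0.0,"ax":0,"ay":0,"az":-6.42},{"fingers":0.3,"x":0.0052,"y":0.0006,"z":0.0001,"ax":0,"ay":0,"az":-6.41},{"fingers":0.3,"x":0.0051,"y":0.0011,"z":0.0001,"ax":0,"ay":0,"az":-6.42}]
[{"fingers":0.3,"x":0.005,"y":0.0017,"z":0.0001,"ax":0,"ay":0,"az":-6.42},{"fingers":0.3,"x":0.0047,"y":0.0023,"z":0.0,"ax":0,"ay":0,"az":-6.42},{"fingers":0.3,"x":0.0044,"y":0.0027,"z":0.0001,"ax":0,"ay":0,"az":-6.42},{"fingers":0.3,"x":0.0041,"y":0.0033,"z":0.0001,"ax":0,"ay":0,"az":-6.42}]
```

>>> arm_command:
  rows:
    - {"fingers": 0.3, "x": 0.0037, "y": -0.0037, "z": 0, "ax": 0, "ay": 0, "az": -6.42}
    - {"fingers": 0.3, "x": 0.0041, "y": -0.0033, "z": 0, "ax": 0, "ay": 0, "az": -6.42}
    - {"fingers": 0.3, "x": 0.0044, "y": -0.0028, "z": 0, "ax": 0, "ay": 0, "az": -6.42}
    - {"fingers": 0.3, "x": 0.0047, "y": -0.0023, "z": 0, "ax": 0, "ay": 0, "az": -6.42}
    - {"fingers": 0.3, "x": 0.005, "y": -0.0017, "z": 0, "ax": 0, "ay": 0, "az": -6.42}
    - {"fingers": 0.3, "x": 0.0051, "y": -0.0012, "z": 0, "ax": 0, "ay": 0, "az": -6.42}
    - {"fingers": 0.3, "x": 0.0052, "y": -0.0006, "z": 0, "ax": 0, "ay": 0, "az": -6.42}
    - {"fingers": 0.3, "x": 0.0052, "y": 0, "z": 0, "ax": 0, "ay": 0, "az": -6.42}
    - {"fingers": 0.3, "x": 0.0052, "y": 0.0006, "z": 0, "ax": 0, "ay": 0, "az": -6.42}
    - {"fingers": 0.3, "x": 0.0051, "y": 0.0011, "z": 0, "ax": 0, "ay": 0, "az": -6.42}

```text
clock: 17.13
tcp_pos: [0.5175, 0.0533, 0.1594]
orientation: [-0.452, -3.106, 0.002]
contact_force: [-1.0, -0.6, 0.4]
grip_width: 0.0554
gripper_force: 0.0
```

>>> arm_command:
  rows:
    - {"fingers": 0.1, "x": 0.005, "y": 0.0017, "z": 0, "ax": 0, "ay": 0, "az": -6.42}
    - {"fingers": 0.1, "x": 0.0047, "y": 0.0023, "z": 0, "ax": 0, "ay": 0, "az": -6.42}
    - {"fingers": 0.1, "x": 0.0044, "y": 0.0027, "z": 0, "ax": 0, "ay": 0, "az": -6.42}
    - {"fingers": 0.1, "x": 0.0041, "y": 0.0033, "z": 0, "ax": 0, "ay": 0, "az": -6.42}
    - {"fingers": 0.1, "x": 0, "y": 0, "z": 0, "ax": 0, "ay": 0, "az": 0}
    - {"fingers": 0.1, "x": 0, "y": 0, "z": 0, "ax": 0, "ay": 0, "az": 0}
    - {"fingers": 0.1, "x": 0, "y": 0, "z": 0, "ax": 0, "ay": 0, "az": 0}

```text
clock: 17.72
tcp_pos: [0.5017, 0.0652, 0.1602]
orientation: [0.236, -3.131, 0.0]
contact_force: [-0.8, -0.3, -0.1]
grip_width: 0.0469
gripper_force: 0.0
```

Run:
```python
from h import *
S=snap('side','s9.png');S=snap('side')
C=cloud(S)
g=near(C,(.5017,.0658),.04,.06,.094);w=cv2.fitLine(g[:,:2].astype(np.float32),cv2.DIST_L2,0,.01,.01).ravel()
print(len(g),((g.min(0)+g.max(0))/2).round(4),np.degrees(np.arctan2(w[1],w[0])))
plan((.5017,.0658,.08),98.8,8,.1)
```

```text
127 [0.5018 0.064  0.0812] 8.961428
now [0.502  0.0653 0.1606] yaw 98.67 tilt 0.03 q [-0.39  0.32  0.17  2.05 -0.07  0.78  1.54] t 17.8167 w 0.04678498004109735
[{"fingers":0.1,"x":0.0,"y":0.0001,"z":0.0101,"ax":0,"ay":0,"az":-0.02},{"fingers":0.1,"x":0.0,"y":0.0,"z":0.01,"ax":0,"ay":0,"az":-0.01},{"fingers":0.1,"x":0.0001,"y":0.0001,"z":0.0101,"ax":0,"ay":0,"az":-0.02},{"fingers":0.1,"x":-0.0,"y":0.0001,"z":0.0101,"ax":0,"ay":0,"az":-0.02},{"fingers":0.1,"x":0.0,"y":0.0,"z":0.01,"ax":0,"ay":0,"az":-0.01},{"fingers":0.1,"x":0.0,"y":0.0001,"z":0.0101,"ax":0,"ay":0,"az":-0.02},{"fingers":0.1,"x":0.0001,"y":0.0001,"z":0.0101,"ax":0,"ay":0,"az":-0.02},{"fingers":0.1,"x":-0.0,"y":0.0001,"z":0.0101,"ax":0,"ay":0,"az":-0.01}]
```

>>> arm_command:
  rows:
    - {"fingers": 0.1, "x": 0, "y": 0.0003, "z": 0.011, "ax": 0, "ay": 0, "az": 0}
    - {"fingers": 0.1, "x": 0, "y": 0, "z": 0.011, "ax": 0, "ay": 0, "az": 0}
    - {"fingers": 0.1, "x": 0, "y": 0, "z": 0.011, "ax": 0, "ay": 0, "az": 0}
    - {"fingers": 0.1, "x": 0, "y": 0, "z": 0.011, "ax": 0, "ay": 0, "az": 0}
    - {"fingers": 0.1, "x": 0, "y": 0, "z": 0.011, "ax": 0, "ay": 0, "az": 0}
    - {"fingers": 0.1, "x": 0, "y": 0, "z": 0.011, "ax": 0, "ay": 0, "az": 0}
    - {"fingers": 0.1, "x": 0, "y": 0, "z": 0.01, "ax": 0, "ay": 0, "az": 0}
    - {"fingers": 0.1, "x": 0, "y": 0, "z": 0.006, "ax": 0, "ay": 0, "az": 0}
    - {"fingers": 0.1, "x": 0, "y": 0, "z": 0, "ax": 0, "ay": 0, "az": 0}
    - {"fingers": 0.1, "x": 0, "y": 0, "z": 0, "ax": 0, "ay": 0, "az": 0}
  grip_force: 20

```text
clock: 18.65
tcp_pos: [0.5018, 0.0658, 0.0786]
orientation: [0.241, -3.132, 0.0]
contact_force: [-0.4, -0.9, 0.1]
grip_width: 0.047
gripper_force: 0.0
```

>>> arm_command:
  rows:
    - {"fingers": -0.2, "x": 0, "y": 0, "z": 0, "ax": 0, "ay": 0, "az": 0}
    - {"fingers": -0.4, "x": 0, "y": 0, "z": 0, "ax": 0, "ay": 0, "az": 0}
    - {"fingers": -0.5, "x": 0, "y": 0, "z": 0, "ax": 0, "ay": 0, "az": 0}
    - {"fingers": -0.6, "x": 0, "y": 0, "z": 0, "ax": 0, "ay": 0, "az": 0}
    - {"fingers": -0.7, "x": 0, "y": 0, "z": 0, "ax": 0, "ay": 0, "az": 0}
    - {"fingers": -1, "x": 0, "y": 0, "z": 0, "ax": 0, "ay": 0, "az": 0}
    - {"fingers": -1, "x": 0, "y": 0, "z": 0, "ax": 0, "ay": 0, "az": 0}
    - {"fingers": -1, "x": 0, "y": 0, "z": 0, "ax": 0, "ay": 0, "az": 0}

```text
clock: 19.32
tcp_pos: [0.5022, 0.0662, 0.0794]
orientation: [-0.241, 3.132, 0.001]
contact_force: [-2.3, 1.2, 5.3]
grip_width: 0.0139
gripper_force: 20.1
```

>>> arm_command:
  rows:
    - {"fingers": -1, "x": 0, "y": 0, "z": 0, "ax": 0, "ay": 0, "az": 0}
    - {"fingers": -1, "x": 0, "y": 0, "z": 0, "ax": 0, "ay": 0, "az": 0}
    - {"fingers": -1, "x": 0, "y": 0, "z": 0, "ax": 0, "ay": 0, "az": 0}
  grip_force: 60

```text
clock: 19.57
tcp_pos: [0.5022, 0.0662, 0.0795]
orientation: [-0.241, 3.132, 0.001]
contact_force: [-1.4, 0.7, 6.9]
grip_width: 0.0127
gripper_force: 58.9
```

Run:
```python
from h import *
S=snap('side','s10.png');o=r.get_obs();print(o['tcp_pos'],o['contact_force'],o['moment'],o['grip_width'],o['gripper_force'])
```

```text
[0.5021842  0.06621505 0.0794867 ] [-1.84265165  1.16242557  7.25642459] [ 0.19264164  0.33262913 -0.00855055] 0.013385697779660711 58.94005358219147
```

>>> arm_command:
  rows:
    - {"fingers": -1, "x": 0, "y": 0, "z": -0.001, "ax": 0, "ay": 0, "az": 0}
    - {"fingers": -1, "x": 0, "y": 0, "z": -0.002, "ax": 0, "ay": 0, "az": 0}
    - {"fingers": -1, "x": 0, "y": 0, "z": -0.003, "ax": 0, "ay": 0, "az": 0}
    - {"fingers": -1, "x": 0, "y": 0, "z": -0.004, "ax": 0, "ay": 0, "az": 0}
    - {"fingers": -1, "x": 0, "y": 0, "z": -0.005, "ax": 0, "ay": 0, "az": 0}
    - {"fingers": -1, "x": 0, "y": 0, "z": -0.005, "ax": 0, "ay": 0, "az": 0}
    - {"fingers": -1, "x": 0, "y": 0, "z": -0.004, "ax": 0, "ay": 0, "az": 0}
    - {"fingers": -1, "x": 0, "y": 0, "z": -0.003, "ax": 0, "ay": 0, "az": 0}
    - {"fingers": -1, "x": 0, "y": 0, "z": -0.002, "ax": 0, "ay": 0, "az": 0}
    - {"fingers": -1, "x": 0, "y": 0, "z": -0.001, "ax": 0, "ay": 0, "az": 0}

```text
clock: 20.45
tcp_pos: [0.502, 0.0659, 0.1093]
orientation: [-0.241, 3.132, 0.0]
contact_force: [-0.3, -0.5, -5.4]
grip_width: 0.0127
gripper_force: 58.4
```

```bash
cat >> h.py <<'E'
def ransac(P,tol=.0035,it=400):
    rng=np.random.default_rng(0);best=None
    for _ in range(it):
        a=P[rng.choice(len(P),3,False)];n=np.cross(a[1]-a[0],a[2]-a[0]);
        if np.linalg.norm(n)<1e-6: continue
        n/=np.linalg.norm(n);m=abs((P-a[0])@n)<tol
        if abs(n[2])>.9 and (best is None or m.sum()>best.sum()): best=m
    Q=P[best];c=Q.mean(0);n=np.linalg.svd(Q-c)[2][2]; return c,n*np.sign(n[2]),len(Q)
E
python3 - <<'E'
from h import *
S=snap('side','s11.png');T=snap('top','t11.png');o=r.get_obs();print(o['tcp_pos'],o['contact_force'],o['moment'],R.from_rotvec(o['orientation']).as_matrix()[:,2])
for f in(S,T):
    C=cloud(f)
    q=near(C,(.502,.066),.105,.02,.045); c,n,k=ransac(q);print(c.round(4),n.round(3),k,len(q),np.degrees(np.arccos(n[2])))
C=cloud(S)
for x,y in((-1,-1),(1,-1),(1,1),(-1,1)):
    a=np.radians(8.8);p=np.array([.502,.066])+np.array([[np.cos(a),-np.sin(a)],[np.sin(a),np.cos(a)]])@[x*.052,y*.052]
    g=near(C,p,.018,.07,.11); print(x,y,len(g),np.percentile(g[:,2],[50,90]) if len(g) else '')
E
```

```text
[0.50192836 0.06590121 0.10904812] [ 0.29286218  0.27179478 -6.12985413] [ 0.02148174 -0.03302606 -0.049776  ] [ 2.48209630e-04  1.28957342e-04 -9.99999961e-01]
[0.5002 0.0312 0.0373] [-0.011 -0.036  0.999] 428 566 2.1658730585193533
[0.4932 0.0025 0.0335] [-0.001  0.002  1.   ] 554 670 0.12458012501744084
-1 -1 82 [0.0846436  0.09121802]
1 -1 72 [0.08404589 0.09118395]
1 1 34 [0.07814127 0.08760985]
-1 1 48 [0.08494967 0.09094037]
```

The carrier is lifted level and the full weight of about 6 N is on the fingers. I raise it to label height, with a small shift toward the window line, then turn.

>>> arm_command:
  rows:
    - {"fingers": -1, "x": 0.0005, "y": 0, "z": -0.001, "ax": 0, "ay": 0, "az": 0}
    - {"fingers": -1, "x": 0.001, "y": 0, "z": -0.003, "ax": 0, "ay": 0, "az": 0}
    - {"fingers": -1, "x": 0.0015, "y": 0, "z": -0.004, "ax": 0, "ay": 0, "az": 0}
    - {"fingers": -1, "x": 0.002, "y": 0.0005, "z": -0.005, "ax": 0, "ay": 0, "az": 0}
    - {"fingers": -1, "x": 0.0025, "y": 0.0005, "z": -0.006, "ax": 0, "ay": 0, "az": 0}
    - {"fingers": -1, "x": 0.0025, "y": 0.0005, "z": -0.006, "ax": 0, "ay": 0, "az": 0}
    - {"fingers": -1, "x": 0.002, "y": 0.0005, "z": -0.005, "ax": 0, "ay": 0, "az": 0}
    - {"fingers": -1, "x": 0.0015, "y": 0, "z": -0.004, "ax": 0, "ay": 0, "az": 0}
    - {"fingers": -1, "x": 0.001, "y": 0, "z": -0.002, "ax": 0, "ay": 0, "az": 0}
    - {"fingers": -1, "x": 0.0005, "y": 0, "z": -0.001, "ax": 0, "ay": 0, "az": 0}

```text
clock: 21.38
tcp_pos: [0.4868, 0.0656, 0.1464]
orientation: [-0.241, 3.132, 0.0]
contact_force: [-0.2, -0.5, -5.6]
grip_width: 0.0131
gripper_force: 58.5
```

>>> arm_command:
  rows:
    - {"fingers": -1, "x": 0, "y": 0, "z": 0, "ax": 0, "ay": 0, "az": 0.5}
    - {"fingers": -1, "x": 0, "y": 0, "z": 0, "ax": 0, "ay": 0, "az": 1}
    - {"fingers": -1, "x": 0, "y": 0, "z": 0, "ax": 0, "ay": 0, "az": 1.5}
    - {"fingers": -1, "x": 0, "y": 0, "z": 0, "ax": 0, "ay": 0, "az": 2}
    - {"fingers": -1, "x": 0, "y": 0, "z": 0, "ax": 0, "ay": 0, "az": 2.5}
    - {"fingers": -1, "x": 0, "y": 0, "z": 0, "ax": 0, "ay": 0, "az": 3}
    - {"fingers": -1, "x": 0, "y": 0, "z": 0, "ax": 0, "ay": 0, "az": 3}
    - {"fingers": -1, "x": 0, "y": 0, "z": 0, "ax": 0, "ay": 0, "az": 3}
    - {"fingers": -1, "x": 0, "y": 0, "z": 0, "ax": 0, "ay": 0, "az": 3}
    - {"fingers": -1, "x": 0, "y": 0, "z": 0, "ax": 0, "ay": 0, "az": 3}

```text
clock: 22.22
tcp_pos: [0.4867, 0.0656, 0.1456]
orientation: [-0.381, -3.118, 0.0]
contact_force: [0.1, 0.5, -5.4]
grip_width: 0.0133
gripper_force: 58.5
```

Run:
```python
from h import *
plan((.487,.066,.146),3.8,3,-1)
S=snap('side');C=cloud(S);o=r.get_obs();print(o['contact_force'])
p=o['tcp_pos'];q=near(C,p,.04,.06,.1);print('in-dish max z (ball top) ~',len(q),q[np.argmax(q[:,2])])
```

```text
now [0.4867 0.0656 0.1456] yaw 76.07 tilt 0.03 q [-0.47  0.32  0.25  2.1  -0.12  0.74  1.18] t 22.2167 w 0.01326946420703212
[{"fingers":-1,"x":-0.0001,"y":0.0002,"z":-0.0001,"ax":0,"ay":0,"az":24.09},{"fingers":-1,"x":0.0,"y":0.0001,"z":-0.0002,"ax":0,"ay":0,"az":24.09},{"fingers":-1,"x":0.0001,"y":0.0002,"z":-0.0001,"ax":0,"ay":0,"az":24.09}]
[ 0.20665073  0.48055216 -5.61198612]
in-dish max z (ball top) ~ 149 [0.48624996 0.06360526 0.09287875]
```

>>> arm_command:
  rows:
    - {"fingers": -1, "x": 0, "y": 0, "z": 0, "ax": 0, "ay": 0, "az": 3.5}
    - {"fingers": -1, "x": 0, "y": 0, "z": 0, "ax": 0, "ay": 0, "az": 4}
    - {"fingers": -1, "x": 0, "y": 0, "z": 0, "ax": 0, "ay": 0, "az": 4}
    - {"fingers": -1, "x": 0, "y": 0, "z": 0, "ax": 0, "ay": 0, "az": 4}
    - {"fingers": -1, "x": 0, "y": 0, "z": 0, "ax": 0, "ay": 0, "az": 4}
    - {"fingers": -1, "x": 0, "y": 0, "z": 0, "ax": 0, "ay": 0, "az": 4}
    - {"fingers": -1, "x": 0, "y": 0, "z": 0, "ax": 0, "ay": 0, "az": 4}
    - {"fingers": -1, "x": 0, "y": 0, "z": 0, "ax": 0, "ay": 0, "az": 4}
    - {"fingers": -1, "x": 0, "y": 0, "z": 0, "ax": 0, "ay": 0, "az": 4}
    - {"fingers": -1, "x": 0, "y": 0, "z": 0, "ax": 0, "ay": 0, "az": 4}

```text
clock: 23.1
tcp_pos: [0.4867, 0.0656, 0.1457]
orientation: [-1.411, -2.807, 0.0]
contact_force: [0.6, 0.2, -6.4]
grip_width: 0.0129
gripper_force: 58.5
```

>>> arm_command:
  rows:
    - {"fingers": -1, "x": 0, "y": 0, "z": 0, "ax": 0, "ay": 0, "az": 4}
    - {"fingers": -1, "x": 0, "y": 0, "z": 0, "ax": 0, "ay": 0, "az": 4}
    - {"fingers": -1, "x": 0, "y": 0, "z": 0, "ax": 0, "ay": 0, "az": 4}
    - {"fingers": -1, "x": 0, "y": 0, "z": 0, "ax": 0, "ay": 0, "az": 4}
    - {"fingers": -1, "x": 0, "y": 0, "z": 0, "ax": 0, "ay": 0, "az": 4}
    - {"fingers": -1, "x": 0, "y": 0, "z": 0, "ax": 0, "ay": 0, "az": 4}
    - {"fingers": -1, "x": 0, "y": 0, "z": 0, "ax": 0, "ay": 0, "az": 3.5}
    - {"fingers": -1, "x": 0, "y": 0, "z": 0, "ax": 0, "ay": 0, "az": 2.5}
    - {"fingers": -1, "x": 0, "y": 0, "z": 0, "ax": 0, "ay": 0, "az": 1.5}
    - {"fingers": -1, "x": 0, "y": 0, "z": 0, "ax": 0, "ay": 0, "az": 0.5}

```text
clock: 23.93
tcp_pos: [0.4867, 0.0657, 0.1457]
orientation: [-2.127, -2.312, 0.001]
contact_force: [-0.4, -0.2, -5.8]
grip_width: 0.0129
gripper_force: 58.5
```

>>> arm_command:
  rows:
    - {"fingers": -1, "x": 0, "y": 0, "z": 0, "ax": 0, "ay": 0, "az": 0}
    - {"fingers": -1, "x": 0, "y": 0, "z": 0, "ax": 0, "ay": 0, "az": 0}
    - {"fingers": -1, "x": 0, "y": 0, "z": 0, "ax": 0, "ay": 0, "az": 0}
    - {"fingers": -1, "x": 0, "y": 0, "z": 0, "ax": 0, "ay": 0, "az": 0}
    - {"fingers": -1, "x": 0, "y": 0, "z": 0, "ax": 0, "ay": 0, "az": 0}
    - {"fingers": -1, "x": 0, "y": 0, "z": 0, "ax": 0, "ay": 0, "az": 0}
    - {"fingers": -1, "x": 0, "y": 0, "z": 0, "ax": 0, "ay": 0, "az": 0}
    - {"fingers": -1, "x": 0, "y": 0, "z": 0, "ax": 0, "ay": 0, "az": 0}
    - {"fingers": -1, "x": 0, "y": 0, "z": 0, "ax": 0, "ay": 0, "az": 0}
    - {"fingers": -1, "x": 0, "y": 0, "z": 0, "ax": 0, "ay": 0, "az": 0}

```text
clock: 24.77
tcp_pos: [0.4868, 0.0655, 0.1459]
orientation: [2.126, 2.313, 0.0]
contact_force: [0.3, 0.4, -5.8]
grip_width: 0.0128
gripper_force: 58.5
```

Run:
```python
from h import *
S=snap('side','s12.png');T=snap('top','t12.png');plan((.487,.066,.146),3.8,1,-1)
o=r.get_obs();print(o['contact_force'],o['moment'],o['qvel'].round(3))
p=o['tcp_pos']
for f in(S,T):
    C=cloud(f);q=near(C,p,.105,.06,.085); c,n,k=ransac(q);print(c.round(4),n.round(3),k,np.degrees(np.arccos(n[2])))
m=np.zeros((600,800,3),np.uint8)
a=cv2.imread('pics/t12.png');b=cv2.imread('pics/s12.png')
m[:,:400]=cv2.resize(a[150:270,90:290],(400,600)) if 0 else 0
m[:240,:400]=cv2.resize(a[150:270,90:290],(400,240)); m[240:,:]=cv2.resize(b[135:210,185:352],(800,360),interpolation=cv2.INTER_CUBIC)
cv2.imwrite('pics/m12.png',m)
```

```text
now [0.4867 0.0655 0.1459] yaw 4.81 tilt 0.0 q [-0.7   0.35  0.54  2.11 -0.26  0.74  0.09] t 24.8667 w 0.012805135624854492
[{"fingers":-1,"x":0.0004,"y":0.0003,"z":-0.0001,"ax":0,"ay":0,"az":1.01}]
[-0.44476455 -0.04159989 -5.48634209] [0.02588256 0.01977925 0.05594306] [ 0.     0.     0.001  0.001 -0.     0.001 -0.   ]
[0.4775 0.0416 0.0745] [-0.035 -0.05   0.998] 458 3.496064247729546
[0.4696 0.0126 0.0701] [-0.    -0.008  1.   ] 813 0.4545899854075531
```

View pics/m12.png

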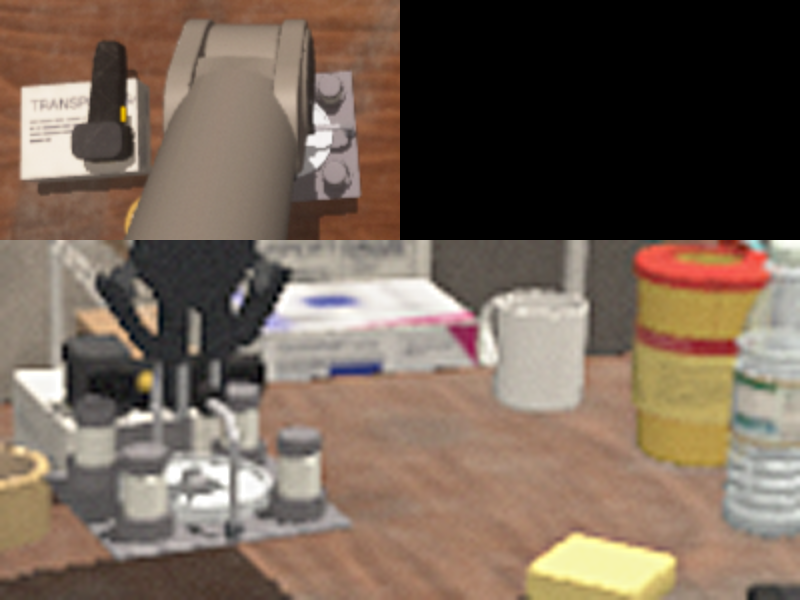

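The carrier hangs level with four seated pots at (95,430), (145,490), (300,475) and (240,415). The ball is in the dish near (205,483), and the label side is turned toward the scanner. I'm handing in.

```bash
python3 -c "
from bench import r
print(r.hand_in())"
```

```text
the job is handed in; nothing more can be done
None
```

The job is handed in (no verdict came back): all four pockets are full, and the carrier is held still and level at about the scanner window's height. It is turned a quarter turn with its label facing the window, the ball is in the dish, and nothing touched the scanner, its carton or the bystanders.

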